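# Make up a check load of slotted masses and hang it on the balance

### The job

Put every slotted mass lying on the bench onto the weight hanger while it stands on the bench, flat on one another, with each slot turned about a quarter turn or more from the slot of the one below so that none can slide off; then hang the loaded hanger by its collar on the balance's load fork, hanging still and clear of the bench. Also close the weight case: lay the loose cover plate in its opening and press it down past the two catches until it sits level on its ledge. Do not knock over the vials or the carton.

Things in the scene. Friction and masses are not known exactly. Their poses are not given: they have to be found in the camera images.
- disc1: Slotted mass: flat round steel disc, 50 mm diameter, 6 mm thick, about 100 g, lying flat on the bench at the start. A slot 10 mm wide runs from the rim along the disc's +x axis to 5 mm beyond the centre (towards -x), so a stem can slide in to the centre. Two small flats on the rim, 48 mm apart, at +y and -y (good to grip across). Origin: centre of the underside; z up through the thickness. Three to five such discs are present; absent ones read None.
- mouth1 (a point): Middle of the open slot mouth on the rim of disc1, 25 mm from the disc's axis along its +x.
- disc2: Slotted mass: flat round steel disc, 50 mm diameter, 6 mm thick, about 100 g, lying flat on the bench at the start. A slot 10 mm wide runs from the rim along the disc's +x axis to 5 mm beyond the centre (towards -x), so a stem can slide in to the centre. Two small flats on the rim, 48 mm apart, at +y and -y (good to grip across). Origin: centre of the underside; z up through the thickness. Three to five such discs are present; absent ones read None.
- mouth2 (a point): Middle of the open slot mouth on the rim of disc2, 25 mm from the disc's axis along its +x.
- disc3: Slotted mass: flat round steel disc, 50 mm diameter, 6 mm thick, about 100 g, lying flat on the bench at the start. A slot 10 mm wide runs from the rim along the disc's +x axis to 5 mm beyond the centre (towards -x), so a stem can slide in to the centre. Two small flats on the rim, 48 mm apart, at +y and -y (good to grip across). Origin: centre of the underside; z up through the thickness. Three to five such discs are present; absent ones read None.
- mouth3 (a point): Middle of the open slot mouth on the rim of disc3, 25 mm from the disc's axis along its +x.
- disc4: Slotted mass: flat round steel disc, 50 mm diameter, 6 mm thick, about 100 g, lying flat on the bench at the start. A slot 10 mm wide runs from the rim along the disc's +x axis to 5 mm beyond the centre (towards -x), so a stem can slide in to the centre. Two small flats on the rim, 48 mm apart, at +y and -y (good to grip across). Origin: centre of the underside; z up through the thickness. Three to five such discs are present; absent ones read None.
- mouth4 (a point): Middle of the open slot mouth on the rim of disc4, 25 mm from the disc's axis along its +x.
- disc5: Slotted mass: flat round steel disc, 50 mm diameter, 6 mm thick, about 100 g, lying flat on the bench at the start. A slot 10 mm wide runs from the rim along the disc's +x axis to 5 mm beyond the centre (towards -x), so a stem can slide in to the centre. Two small flats on the rim, 48 mm apart, at +y and -y (good to grip across). Origin: centre of the underside; z up through the thickness. Three to five such discs are present; absent ones read None.
- mouth5 (a point): Middle of the open slot mouth on the rim of disc5, 25 mm from the disc's axis along its +x.
- hanger: Weight hanger, loose, about 150 g, 72 mm tall, standing on its foot: brass foot 42 mm diameter and 8 mm thick (discs stack on it), thin steel stem 6 mm diameter up from its centre, at 52 mm a collar 24 mm diameter and 4 mm thick, above it a dark grip knob 16 mm diameter and 16 mm tall. Discs fit on the stem only from the side, through their slot, below the collar. Five discs fill it from 8 to 38 mm. Origin: centre of the foot's underside, z along the stem.
- knob (a point): Centre of the hanger's grip knob, 64 mm above the hanger's origin.
- collar (a point): Centre of the underside of the hanger's collar, 52 mm above the hanger's origin.
- balance: Fixed white bench balance, 190 mm wide, 200 mm deep, 70 mm high with its round steel pan at 84 mm, standing behind its load fork. Origin on the bench below the fork's seat; its -x is the open end of the fork, the housing's front face is at +70 mm x, y to the left as seen along +x.
- fork (a point): Seat on the balance's load fork: midway between two level aluminium prongs on their top surface, 72 mm above the bench. The prongs run along the point's x, from -30 mm (open end, towards the robot) to +32 mm (closed end); the gap between them is 11 mm wide, each prong is 14 mm wide and 5 mm thick. The hanger's stem slides into the gap from the open end with the collar above the prongs; lowered, the collar rests on the prongs and the foot hangs 20 mm above the bench.
- case: Fixed grey weight case, 133 mm long (its x) by 101 mm wide (y), rim 34 mm high, open on top, small brass masses inside, one black catch block (26 mm wide, 47 mm high) at each end of its length. Origin: centre of the underside.
- ledge (a point): Centre of the case's opening at the height of the ledge on which the cover rests, 28 mm above the bench. The opening above the ledge is 113 by 81 mm (x, y of the case) and 6 mm deep. At each x end a spring-loaded steel ball (8 mm radius, centre 10.5 mm above the ledge) stands 3.5 mm into the opening: the cover at first rests on the balls about 15 mm above the ledge and must be pressed down past them, with roughly 10 N (under 20 N); the balls then hold it down.
- cover: Loose flat aluminium cover plate, 110 mm (its x) by 76 mm (y) by 6 mm thick, about 120 g, with a black round knob 16 mm diameter and 20 mm tall in the middle of its top. It fits the case's opening with its x along the case's x (either way round). Lies on the bench at the start. Origin: centre of the plate's underside.
- cover_knob (a point): Point on the cover's knob, 17 mm above the plate's underside (knob from 6 to 26 mm).
- vial1: Small standing glass vial, 23 mm diameter, 43 mm tall, between the discs and the case: a bystander. Origin: centre of the underside.
- vial2: Another such vial, left of the robot's middle: a bystander.
- carton: Small white and green carton, 35 x 60 x 45 mm, near the robot on its left: a bystander. Origin: centre of the underside.
Not all that is in view belongs to the job. Leave any orange or purple look-alike of the disc4 alone. There is more than one size of the case; the one meant has the size given above.

How it is judged:
On the way, in this order (a step that is already met when the one before it is completed fails the run):
1. all the slotted masses present are on the hanger, flat and with staggered slots, while the hanger stands on the bench (horizontal distance between each of disc1, disc2, disc3, disc4, disc5 and hanger below 0.007 m and z of disc1 in the frame of hanger between 0.005 and 0.0345 m and angle between each of disc1, disc2, disc3, disc4, disc5's own z axis and vertical below 0.12 rad and z of disc2 in the frame of hanger between 0.005 and 0.0345 m and z of disc3 in the frame of hanger between 0.005 and 0.0345 m and z of disc4 in the frame of hanger between 0.005 and 0.0345 m and z of disc5 in the frame of hanger between 0.005 and 0.0345 m and (distance between disc1 and disc2 above 0.0095 m or horizontal distance between mouth1 and mouth2 above 0.026 m) and (distance between disc1 and disc3 above 0.0095 m or horizontal distance between mouth1 and mouth3 above 0.026 m) and (distance between disc1 and disc4 above 0.0095 m or horizontal distance between mouth1 and mouth4 above 0.026 m) and (distance between disc1 and disc5 above 0.0095 m or horizontal distance between mouth1 and mouth5 above 0.026 m) and (distance between disc2 and disc3 above 0.0095 m or horizontal distance between mouth2 and mouth3 above 0.026 m) and (distance between disc2 and disc4 above 0.0095 m or horizontal distance between mouth2 and mouth4 above 0.026 m) and (distance between disc2 and disc5 above 0.0095 m or horizontal distance between mouth2 and mouth5 above 0.026 m) and (distance between disc3 and disc4 above 0.0095 m or horizontal distance between mouth3 and mouth4 above 0.026 m) and (distance between disc3 and disc5 above 0.0095 m or horizontal distance between mouth3 and mouth5 above 0.026 m) and (distance between disc4 and disc5 above 0.0095 m or horizontal distance between mouth4 and mouth5 above 0.026 m) and height (world z) of hanger below 0.006 m and angle between hanger's own z axis and vertical below 0.1 rad), for 0.2 s.
2. the loaded hanger hangs by its collar on the balance's fork (height (world z) of collar between 0.0695 and 0.0765 m and x of collar in the frame of fork between -0.02 and 0.02 m and y of collar in the frame of fork between -0.006 and 0.006 m and angle between each of hanger, disc1, disc2, disc3, disc4, disc5's own z axis and vertical below 0.12 rad and linear speed of hanger below 0.03 m/s and horizontal distance between each of disc1, disc2, disc3, disc4, disc5 and hanger below 0.007 m and z of disc1 in the frame of hanger between 0.005 and 0.0345 m and z of disc2 in the frame of hanger between 0.005 and 0.0345 m and z of disc3 in the frame of hanger between 0.005 and 0.0345 m and z of disc4 in the frame of hanger between 0.005 and 0.0345 m and z of disc5 in the frame of hanger between 0.005 and 0.0345 m and (distance between disc1 and disc2 above 0.0095 m or horizontal distance between mouth1 and mouth2 above 0.026 m) and (distance between disc1 and disc3 above 0.0095 m or horizontal distance between mouth1 and mouth3 above 0.026 m) and (distance between disc1 and disc4 above 0.0095 m or horizontal distance between mouth1 and mouth4 above 0.026 m) and (distance between disc1 and disc5 above 0.0095 m or horizontal distance between mouth1 and mouth5 above 0.026 m) and (distance between disc2 and disc3 above 0.0095 m or horizontal distance between mouth2 and mouth3 above 0.026 m) and (distance between disc2 and disc4 above 0.0095 m or horizontal distance between mouth2 and mouth4 above 0.026 m) and (distance between disc2 and disc5 above 0.0095 m or horizontal distance between mouth2 and mouth5 above 0.026 m) and (distance between disc3 and disc4 above 0.0095 m or horizontal distance between mouth3 and mouth4 above 0.026 m) and (distance between disc3 and disc5 above 0.0095 m or horizontal distance between mouth3 and mouth5 above 0.026 m) and (distance between disc4 and disc5 above 0.0095 m or horizontal distance between mouth4 and mouth5 above 0.026 m)), for 0.2 s.
At the end, for the whole second after the job is handed in: Discs on the hanger within 7 mm of centre, level within 0.12 rad, slot mouths of touching discs 26 mm or more apart; hanger still and upright on the fork, collar 69.5-76.5 mm high, within 20 mm along and 6 mm across; cover on the ledge within 2 mm in height, 5 mm in place, level to 0.03 rad (all of step 2 and horizontal distance between cover and ledge below 0.005 m and z of cover in the frame of ledge between -0.002 and 0.002 m and angle between cover's own z axis and vertical below 0.03 rad and angle between the x axis of cover and the x axis of case, either way round below 0.08 rad).
It fails at once if a vial or the carton is knocked over (angle between any of vial1, vial2, carton's own z axis and vertical above 0.7 rad).
Of disc1, disc2, disc3, disc4, disc5 only 3 to 5 are there at a start; the rules pass over those that are not, and their reading is None.
At some moment in a run one of cover may be knocked a few centimetres aside while the robot is not near it.
Once in a run the grip may slacken for a moment while it holds something.
It also fails if it takes over 210 s, if anything falls off the work surface, if the arm or the gripper's body presses on something with over 40 N, if the wrist force passes 120 N, or if a joint passes its speed limit or range.

### The arm

A 7-joint arm with a two-finger parallel gripper is mounted at the origin on the work surface. World frame = base frame: x ahead of the robot, y to its left, z up, the work surface at z = 0. Lengths are in m, angles in rad, forces in N, time in s.
With the tool pointing down it reaches from about 0.425 to 1.025 m from the base axis. Payload 9.4 kg.
Tool frame: the origin (TCP) lies on the centre line of the jaws, within the pads' length; the fingertips stand 25 mm ahead of it and the grasp point (between the pads) lies 6 mm ahead of it (manip.tip_reach is the distance from the TCP to the fingertips, in m); z points along the fingers, y is the direction in which the jaws open and shut (so a half turn about z gives the same grasp; the last joint's range is limited). The gripper opens to 85 mm and grips with 20 to 120 N. Pads are 22 mm wide; open, the fingers measure 114 mm over their backs; the gripper's body (76 mm by 85 mm) begins 54 mm behind the grasp point. The pads swing forward as they close: fully open they stand 13 mm farther back than shut.
Start: joints at [1.106, 0.599, -0.003, 1.599, 0.002, 0.943, -0.08], TCP at [0.274, -0.671, 0.256] pointing down, gripper open.
Joint ranges: [-2.57, 2.57], [-0.35, 1.97], [-1.29, 1.29], [0.11, 2.56], [-1.05, 4.19], [0.11, 1.86], [-2.63, 2.63]. Speed limits (rad/s): [2.22, 2.22, 3.01, 3.01, 3.14, 3.14, 3.14].

### API

Orientations are given as a rotation vector (axis times angle).
In Python, from bench import manip gives the robot as it stands.
- The arm moves only by the shell command python3 -m jog 'ROWS' [FORCE]. ROWS is JSON, a list that holds one entry, the list of rows, each a list of 5 numbers: the shift along the tool's x, y, z in m, then the turn about the tool's z in rad, then the finger opening in m, from 0 to 0.0854. In form: [[[tx, ty, tz, spin, gripper], ...]]. A call has 1 to 8 rows; each row shifts and turns the commanded pose from where the row before left it, along the tool's axes as they then stand; what a row does not reach is not made up. A row lasts 1/10 s, in which the tool goes at most 50 mm and 8.59 degrees, less where a joint would pass 70% of its speed; a pose out of reach is approached as far as the arm can. A call with a gripper value outside its range is refused whole. The fingers move at their own pace and stop on an object; FORCE is the grip in N (left out, the last holds). Time passes only in rows, so rows that do not move let the fingers close. It gives the time, the measured TCP pose, the force and the opening at its end, in the units of the state.
- manip.state(): the state, without advancing time (a new reading comes with each control period).
- manip.snapshot(name): name is "scene" or "top" or "wrist"; returns a dict with "img" (384x512x3 uint8, red, green, blue), "camera_matrix" (3x3 intrinsics, pixels), "extrinsics" (4x4, takes a point from camera to world coordinates); the wrist camera has in their place "mount" (4x4, takes a point from camera to tool coordinates, whose origin is the TCP and whose axes are the flange's). Camera axes: x right, y down, z forward; pixel columns grow to the right and rows downward; lengths in m; the calibration is good to about 2 mm. A picture is of the moment at which its call begins: read the wrist's pose just before it. There is no depth.
- manip.close_job(): hands the job in, once; it reports no verdict.
The state is a dict: "clock": time; "joint_pos": joint angles; "qvel": joint speeds; "effort": joint torques, N m; "ee_pos": TCP position; "ee_rot": TCP orientation; "contact_force": force on the tool from outside, world axes, zero at the start; "moment": the same for the moment, N m; "finger_gap": finger opening in m.
Only numpy, scipy, OpenCV 4.12 (cv2) and the standard library are available. Lean on these libraries where they do the work, as an engineer would, in place of code of your own. Each camera call takes 0.05 s, during which the arm holds its last target.

## Working session

There is one attempt and no reset: what is moved stays moved. The work goes in short steps, Python scripts to look and compute and a shell command to move; the robot and the scene stay as the last step left them, time stands still between calls to the robot, and variables do not carry over. Pictures are saved under pics/ and viewed, and the job is handed in when it is done.

I'll start by looking at the state and the cameras.

```bash
ls -la; mkdir -p pics; cat > h.py <<'E'
import numpy as np, cv2
from scipy.spatial.transform import Rotation as R
from bench import manip
def snap(n,f):
    s=manip.state(); d=manip.snapshot(n)
    cv2.imwrite('pics/'+f, d['img'][:,:,::-1])
    K=np.array(d['camera_matrix'])
    if n=='wrist':
        T=np.eye(4);T[:3,:3]=R.from_rotvec(s['ee_rot']).as_matrix();T[:3,3]=s['ee_pos']
        E=T@np.array(d['mount'])
    else: E=np.array(d['extrinsics'])
    np.savez('pics/'+f+'.npz',K=K,E=E,img=d['img'])
    return d['img'],K,E
def load(f):
    z=np.load('pics/'+f+'.npz'); return z['img'],z['K'],z['E']
def ray(K,E,uv,z):
    uv=np.atleast_2d(np.array(uv,float)); p=np.c_[uv,np.ones(len(uv))]@np.linalg.inv(K).T@E[:3,:3].T
    o=E[:3,3]; return o+p*((z-o[2])/p[:,2])[:,None]
def proj(K,E,P):
    P=np.atleast_2d(P); c=(P-E[:3,3])@E[:3,:3]; q=c@K.T; return q[:,:2]/q[:,2:]
E
python3 - <<'E'
from h import *
print(manip.state(), manip.tip_reach)
for n in ['scene','top','wrist']:
    i,K,E=snap(n,n+'0.png'); print(n,K.tolist(),E.round(3).tolist())
print(manip.state()['clock'])
E
```

```text
total 12
drwxr-xr-x  3 agent agent 4096 Dec  7 02:44 .
drwxr-xr-x 23 root  root  4096 Dec  7 02:44 ..
drwxr-xr-x  2 agent agent 4096 Dec  7 02:44 pics
{'clock': 0.0, 'joint_pos': array([ 1.10630527,  0.60020668, -0.00251037,  1.60014833,  0.00180294,
        0.94289593, -0.0798126 ]), 'qvel': array([-0.00111705, -0.00016993,  0.00093388,  0.00065022, -0.00033507,
        0.00052736,  0.00126904]), 'effort': array([ 3.30646544e-04, -7.76453733e+01,  1.56510014e+00, -2.58011520e+01,
        1.23415142e-02,  8.93340970e-03, -2.85551721e-05]), 'ee_pos': array([ 0.27395463, -0.67076865,  0.25535189]), 'ee_rot': array([-3.08116220e+00, -6.05057536e-01,  7.62402276e-04]), 'contact_force': array([ 0.12674497, -0.3241592 ,  0.33436269]), 'moment': array([ 3.23045501e-02,  4.70805295e-05, -2.49432693e-02]), 'finger_gap': 0.08507089424393355} 0.025
scene [[348.4895347675673, 0.0, 256.58500593294434], [0.0, 348.4895347675673, 185.53762910662377], [0.0, 0.0, 1.0]] [[-0.564, 0.612, -0.555, 1.129], [0.826, 0.426, -0.37, 0.351], [0.01, -0.667, -0.745, 0.874], [0.0, 0.0, 0.0, 1.0]]
top [[440.09660869376853, 0.0, 250.4243586985543], [0.0, 440.09660869376853, 192.0660088384624], [0.0, 0.0, 1.0]] [[-0.008, -0.981, 0.194, 0.283], [-1.0, 0.006, -0.009, -0.043], [0.008, -0.194, -0.981, 1.174], [0.0, 0.0, 0.0, 1.0]]
wrist [[286.7853695261645, 0.0, 254.34684337409996], [0.0, 286.7853695261645, 191.78662748514859], [0.0, 0.0, 1.0]] [[0.378, -0.894, -0.241, 0.334], [-0.926, -0.365, -0.097, -0.647], [-0.002, 0.26, -0.966, 0.373], [0.0, 0.0, 0.0, 1.0]]
0.15
```

View pics/scene0.png

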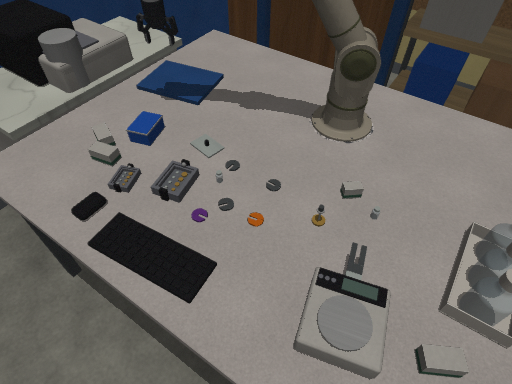

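View pics/top0.png

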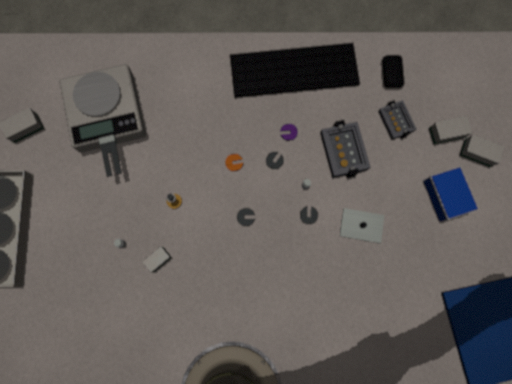

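View pics/wrist0.png

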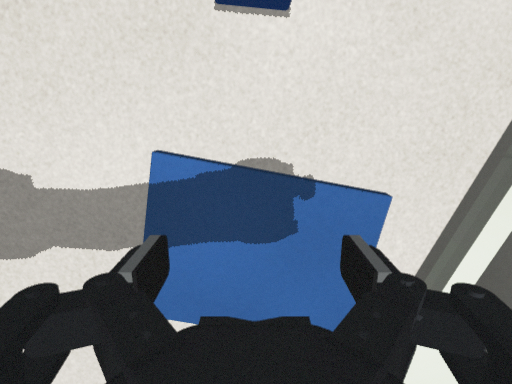

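The top view shows grey discs at about (275,160), (246,217) and (309,214), orange and purple decoys, the hanger at (174,201), the cover at (362,225), the large case at (345,150), and the fork at (115,160). Next I'll get coarse world positions.

```bash
python3 - <<'E'
from h import *
i,K,E=load('top0.png')
P=dict(discA=(275,160,.006),discB=(246,217,.006),discC=(309,214,.006),hangfoot=(175,202,.008),vial1=(307,184,.04),vial2=(119,243,.04),carton=(157,260,.045),cover=(362,225,.006),case=(345,150,.034),small=(397,120,.03),forkend=(124,181,.072),forkend2=(108,177,.072))
for k,(u,v,z) in P.items(): print(k, ray(K,E,(u,v),z)[0].round(3))
c=i[50:290,60:420]; cv2.imwrite('pics/top0c.png',cv2.resize(c[:,:,::-1],None,fx=2.2,fy=2.2,interpolation=cv2.INTER_CUBIC))
E
```

```text
discA [ 0.604 -0.122  0.006]
discB [ 0.446 -0.041  0.006]
discC [ 0.453 -0.21   0.006]
hangfoot [0.488 0.149 0.008]
vial1 [ 0.528 -0.203  0.04 ]
vial2 [0.377 0.284 0.04 ]
carton [0.333 0.185 0.045]
cover [ 0.423 -0.351  0.006]
case [ 0.623 -0.309  0.034]
small [ 0.709 -0.458  0.03 ]
forkend [0.532 0.27  0.072]
forkend2 [0.543 0.312 0.072]
```

View pics/top0c.png

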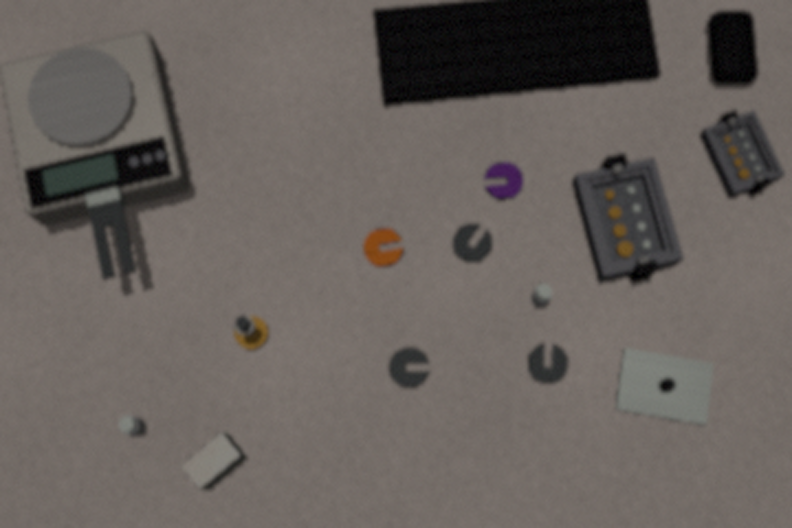

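```bash
cat >> h.py <<'E'
def yaw(s): 
    m=R.from_rotvec(s['ee_rot']).as_matrix(); return np.arctan2(m[1,0],m[0,0])
def go(x,y,z,yawdeg=None):
    """print tool-frame shift to target TCP + spin"""
    s=manip.state(); m=R.from_rotvec(s['ee_rot']).as_matrix(); d=m.T@(np.array([x,y,z])-s['ee_pos'])
    a=yaw(s); sp=0
    if yawdeg is not None: sp=-((np.deg2rad(yawdeg)-a+np.pi)%(2*np.pi)-np.pi)
    print('t=%.1f'%s['clock'],'at',s['ee_pos'].round(4),'yaw %.1f'%np.rad2deg(a),'j7 %.2f'%s['joint_pos'][6],'gap %.4f'%s['finger_gap'],'F',s['contact_force'].round(1))
    print('shift mm',(d*1000).round(1),'spin %.3f'%sp)
def st(): 
    s=manip.state(); print('t=%.1f'%s['clock'],'at',s['ee_pos'].round(4),'yaw %.1f'%np.rad2deg(yaw(s)),'tilt',(R.from_rotvec(s['ee_rot']).as_matrix()[:,2]).round(3),'j',s['joint_pos'].round(2),'gap %.4f'%s['finger_gap'],'F',s['contact_force'].round(1))
E
python3 -c "
from h import *
go(.5,-.33,.256,45)"
python3 -m jog '[[[0,0,0,0.1,0.0854]]]'
python3 -c "
from h import *
st();go(.5,-.33,.256,80)"
```

```text
t=0.1 at [ 0.274  -0.6709  0.2556] yaw 22.2 j7 -0.08 gap 0.0852 F [ 0.5 -0.1 -0.2]
shift mm [ 3.381e+02 -2.301e+02 -2.000e-01] spin -0.398
clock: 0.25
ee_pos: [0.2738, -0.6711, 0.2558]
ee_rot: [-3.109, -0.449, 0.0]
contact_force: [-0.0, -0.6, -0.5]
finger_gap: 0.0853
t=0.2 at [ 0.2738 -0.6711  0.2558] yaw 16.4 tilt [-0.     0.001 -1.   ] j [ 1.09  0.6   0.02  1.6  -0.02  0.94 -0.16] gap 0.0853 F [-0.  -0.6 -0.5]
t=0.2 at [ 0.2738 -0.6711  0.2558] yaw 16.4 j7 -0.16 gap 0.0853 F [-0.  -0.6 -0.5]
shift mm [ 313.4 -263.1    0. ] spin -1.109
```

```bash
python3 -m jog '[[[0.039,-0.033,0,0,0.0854],[0.039,-0.033,0,0,0.0854],[0.039,-0.033,0,0,0.0854],[0.039,-0.033,0,0,0.0854],[0.039,-0.033,0,0,0.0854],[0.039,-0.033,0,0,0.0854],[0.039,-0.033,0,0,0.0854],[0.039,-0.033,0,0,0.0854]]]'
python3 -m jog '[[[0,0,0,0.14,0.0854],[0,0,0,0.14,0.0854],[0,0,0,0,0.0854]]]'
python3 - <<'E'
from h import *
st(); snap('wrist','w1.png'); go(.5,-.12,.2,0)
E
```

```text
clock: 1.05
ee_pos: [0.4944, -0.3349, 0.2562]
ee_rot: [-3.109, -0.45, 0.0]
contact_force: [0.2, -1.4, 0.1]
finger_gap: 0.0855
clock: 1.35
ee_pos: [0.4939, -0.3361, 0.2561]
ee_rot: [3.141, 0.011, -0.001]
contact_force: [-0.2, -0.2, 0.5]
finger_gap: 0.0855
t=1.4 at [ 0.4939 -0.3361  0.2561] yaw 0.4 tilt [-0.001 -0.    -1.   ] j [ 0.44  0.45  0.08  1.9  -0.05  0.79 -1.01] gap 0.0855 F [-0.2 -0.2  0.5]
t=1.4 at [ 0.4937 -0.3365  0.2561] yaw 0.6 j7 -1.00 gap 0.0854 F [ 0.2 -0.  -0.5]
shift mm [   8.8 -216.4   56.1] spin 0.011
```

View pics/w1.png

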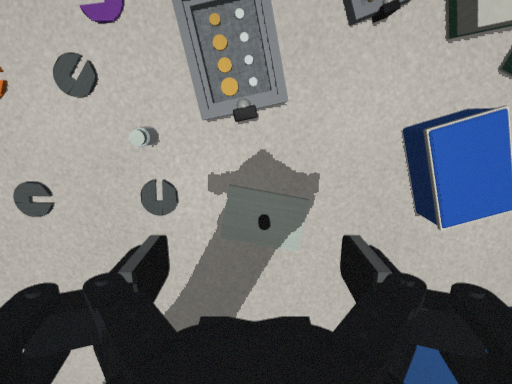

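Wrist view: the case is at the top centre, the cover with its knob is at (264,222), the discs are at (74,75), (34,199) and (159,197), and the vial is at (140,136). Now I'll hover over the discs.

```bash
python3 -m jog '[[[0,-0.036,0.009,0,0.0854],[0,-0.036,0.009,0,0.0854],[0,-0.036,0.009,0,0.0854],[0,-0.036,0.009,0,0.0854],[0,-0.036,0.009,0,0.0854],[0,-0.036,0.009,0,0.0854],[0,0,0,0,0.07]]]'
python3 - <<'E'
from h import *
st(); snap('wrist','w2.png'); go(.5,-.12,.2,0)
E
```

```text
clock: 2.1
ee_pos: [0.4914, -0.1162, 0.2013]
ee_rot: [-3.139, -0.028, 0.003]
contact_force: [1.2, -0.6, 0.1]
finger_gap: 0.0734
t=2.1 at [ 0.4914 -0.1162  0.2013] yaw 1.0 tilt [-0.002  0.002 -1.   ] j [ 0.08  0.42  0.06  2.15 -0.05  0.57 -1.38] gap 0.0734 F [ 1.2 -0.6  0.1]
t=2.1 at [ 0.4917 -0.1188  0.2018] yaw 0.9 j7 -1.38 gap 0.0703 F [-0.1 -0.9  0.5]
shift mm [8.3 1.3 1.8] spin 0.015
```

View pics/w2.png

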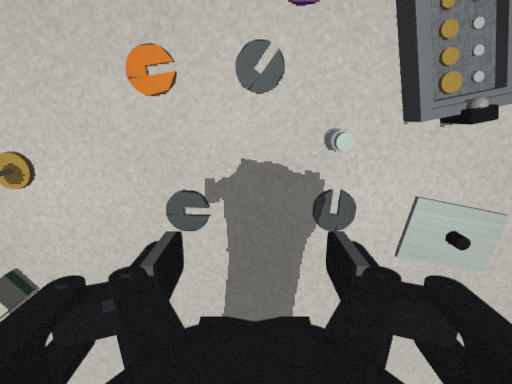

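```bash
cat >> h.py <<'E'
def disc(f,uv,z=.006,r=45):
    img,K,E=load(f); hsv=cv2.cvtColor(img,cv2.COLOR_RGB2HSV)
    m=((hsv[:,:,2]<95)).astype(np.uint8)
    u,v=uv; w=np.zeros_like(m); cv2.circle(w,(int(u),int(v)),r,1,-1); m=m*w
    n,l,s_,c=cv2.connectedComponentsWithStats(m)
    d=[1e9 if s_[k,4]<150 else np.hypot(*(c[k]-uv)) for k in range(1,n)]; k=1+int(np.argmin(d))
    mk=(l==k).astype(np.uint8); ct=max(cv2.findContours(mk,cv2.RETR_EXTERNAL,cv2.CHAIN_APPROX_NONE)[0],key=len)
    h=cv2.convexHull(ct)[:,0]; P=ray(K,E,h,z)[:,:2]
    (cx,cy),rad=cv2.minEnclosingCircle((P*1e3).astype(np.float32))
    # lsq circle fit, robust
    Q=ray(K,E,ct[:,0],z)[:,:2]; c0=np.array([cx,cy])/1e3; d=np.hypot(*(Q-c0).T); Q=Q[d>.021]
    A=np.c_[2*Q,np.ones(len(Q))]; s=np.linalg.lstsq(A,(Q**2).sum(1),rcond=None)[0]; rr=np.sqrt(s[2]+s[0]**2+s[1]**2)
    yy,xx=np.nonzero(mk); hm=np.zeros_like(mk); cv2.fillConvexPoly(hm,h,1)
    sy,sx=np.nonzero(hm&(1-mk)); S=ray(K,E,np.c_[sx,sy],z)[:,:2]
    g=S-s[:2]; g=g[np.hypot(*g.T)<.021] ; 
    dirn=g.mean(0); 
    print(f,'enc',(cx).round(1) if 0 else round(cx,1),round(cy,1),'r %.1f'%rad,'lsq',(s[:2]*1e3).round(1),'r %.1f'%(rr*1e3),'area %d'%s_[k,4],'slot yaw %.1f'%np.rad2deg(np.arctan2(dirn[1],dirn[0])),'off %.1f'%(np.hypot(*dirn)*1e3))
    return s[:2],np.arctan2(dirn[1],dirn[0])
E
python3 - <<'E'
from h import *
disc('w2.png',(260,66));disc('w2.png',(187,210),r=26);disc('w2.png',(334,210),r=26)
disc('w1.png',(74,75));disc('w1.png',(34,199));disc('w1.png',(159,197),r=30)
E
```

```text
w2.png enc 603.0 -120.0 r 24.9 lsq [ 603.2 -120.2] r 23.8 area 1248 slot yaw -48.8 off 1.6
w2.png enc 448.6 -41.1 r 25.7 lsq [448.1 -40.8] r 24.3 area 1212 slot yaw -88.2 off 8.7
w2.png enc 448.2 -208.9 r 29.7 lsq [ 449.1 -208.3] r 25.5 area 1315 slot yaw 1.4 off 9.9
w1.png enc 603.5 -121.8 r 26.1 lsq [ 603.1 -121.6] r 24.8 area 1350 slot yaw -38.1 off 8.1
w1.png enc 448.6 -42.2 r 26.6 lsq [448.2 -42. ] r 24.8 area 958 slot yaw -91.0 off 9.5
w1.png enc 451.5 -210.3 r 25.4 lsq [ 451.7 -210.1] r 24.2 area 909 slot yaw -5.1 off 8.7
```

```bash
python3 -m jog '[[[0,-0.038,0,0,0.065],[0,-0.038,0,0,0.065],[0,-0.038,0,0,0.065],[0,-0.038,0,0,0.065],[0,-0.038,0,0,0.065],[0,-0.038,0,0,0.065],[0,-0.038,0,0,0.065],[0,0,0,0,0.065]]]'
python3 - <<'E'
from h import *
st(); snap('wrist','w3.png'); st()
E
```

```text
clock: 2.95
ee_pos: [0.4907, 0.1495, 0.2025]
ee_rot: [-3.139, -0.024, -0.002]
contact_force: [-1.0, -0.0, 0.5]
finger_gap: 0.0651
t=3.0 at [0.4907 0.1495 0.2025] yaw 0.9 tilt [ 0.001  0.002 -1.   ] j [-0.46  0.42  0.08  2.14 -0.06  0.58 -1.9 ] gap 0.0651 F [-1.  -0.   0.5]
t=3.0 at [0.4905 0.1466 0.2024] yaw 0.7 tilt [ 0.001  0.001 -1.   ] j [-0.46  0.42  0.08  2.14 -0.06  0.58 -1.89] gap 0.0651 F [-0.7 -0.7 -0.7]
```

View pics/w3.png

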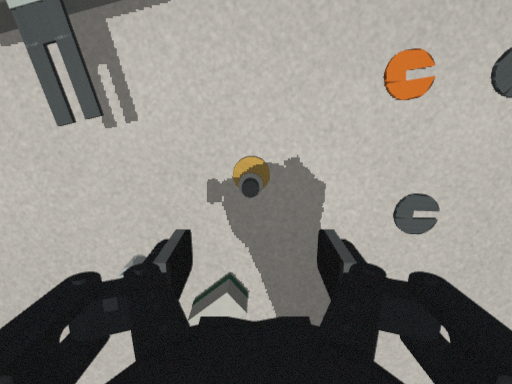

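The hanger is near the image centre: foot around (251,173), knob at (250,187). The fork prongs run from (30,40) to (85,120). The arm was still settling, so I'll take another shot and measure.

```bash
python3 - <<'E'
from h import *
import time
i,K,E=snap('wrist','w4.png'); st()
hsv=cv2.cvtColor(i,cv2.COLOR_RGB2HSV)
m=((hsv[:,:,0]>10)&(hsv[:,:,0]<30)&(hsv[:,:,1]>120)).astype(np.uint8)
m[:, :215]=0; m[:, 290:]=0
ct=max(cv2.findContours(m,cv2.RETR_EXTERNAL,cv2.CHAIN_APPROX_NONE)[0],key=cv2.contourArea)[:,0]
print(ct.min(0),ct.max(0))
P=ray(K,E,ct,.008)[:,:2]
# outer-arc circle fit w/ fixed r: use upper points
top=P[ct[:,1]<ct[:,1].min()+18]
A=np.c_[2*top,np.ones(len(top))]; s=np.linalg.lstsq(A,(top**2).sum(1),rcond=None)[0]; print('foot',s[:2],np.sqrt(s[2]+s[0]**2+s[1]**2))
# knob: darkest
k=(hsv[:,:,2]<45).astype(np.uint8); k[:, :215]=0;k[:,290:]=0;k[:165]=0;k[215:]=0
kc=max(cv2.findContours(k,cv2.RETR_EXTERNAL,cv2.CHAIN_APPROX_NONE)[0],key=cv2.contourArea)[:,0]
(c,r)=cv2.minEnclosingCircle(kc.astype(np.float32)); print('knobpx',c,r, kc.min(0),kc.max(0), 'at z.072',ray(K,E,c,.072),'r', r/286.8*(E[2,3]-.072))
cv2.imwrite('pics/w4c.png',cv2.resize(i[140:220,200:310,::-1],None,fx=6,fy=6,interpolation=cv2.INTER_NEAREST))
E
```

```text
t=3.0 at [0.4904 0.1447 0.2024] yaw 0.6 tilt [ 0. -0. -1.] j [-0.46  0.42  0.08  2.14 -0.06  0.58 -1.89] gap 0.0646 F [-0.4 -1.   0.7]
[230 157] [266 187]
foot [0.49867156 0.15273568] 0.014465985756272705
knobpx (247.0, 183.0) 7.071167945861816 [240 178] [254 184] at z.072 [[0.49695567 0.15235218 0.072     ]] r 0.006116342649121449
```

View pics/w4c.png

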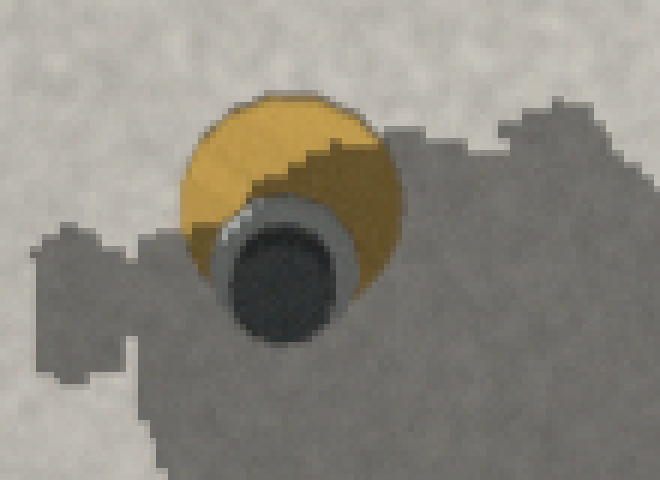

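```bash
python3 - <<'E'
from h import *
i,K,E=load('w4.png')
print('foot',ray(K,E,(248.7,173.4),.008),'knob',ray(K,E,(247.1,188.3),.072),'collar',ray(K,E,(247.8,184.8),.056))
for p in [(230.2,173),(267.2,173),(248.7,155.3)]: print(ray(K,E,p,.008).round(4))
E
```

```text
foot [[0.49279614 0.1520777  0.008     ]] knob [[0.49209818 0.15223373 0.072     ]] collar [[0.49143884 0.15196965 0.056     ]]
[[0.493  0.1726 0.008 ]]
[[0.4935 0.1316 0.008 ]]
[[0.5129 0.1522 0.008 ]]
```

```bash
python3 -c "
from h import *
go(.448,-.041,.1,90)"
python3 -m jog '[[[0,0,0,-0.14,0.064],[0,0,0,-0.14,0.064],[0,0,0,-0.14,0.064],[0,0,0,-0.14,0.064],[0,0,0,-0.14,0.064],[0,0,0,-0.14,0.064],[0,0,0,-0.14,0.064],[0,0,0,-0.14,0.064]]]'
python3 -m jog '[[[0,0,0,-0.14,0.064],[0,0,0,-0.14,0.064],[0,0,0,-0.14,0.064],[0,0,0,0,0.064]]]'
python3 -c "
from h import *
go(.448,-.041,.1,90)"
```

```text
t=3.0 at [0.4904 0.1447 0.2024] yaw 0.6 j7 -1.89 gap 0.0646 F [-0.4 -1.   0.7]
shift mm [-44.3 185.2 102.4] spin -1.561
clock: 3.85
ee_pos: [0.4905, 0.1424, 0.2024]
ee_rot: [2.651, 1.683, -0.0]
contact_force: [-0.1, -0.0, -0.1]
finger_gap: 0.064
clock: 4.25
ee_pos: [0.4904, 0.1425, 0.2023]
ee_rot: [2.247, 2.195, -0.001]
contact_force: [0.4, -1.1, 0.3]
finger_gap: 0.0644
t=4.2 at [0.4904 0.1425 0.2023] yaw 88.6 j7 -0.70 gap 0.0644 F [ 0.4 -1.1  0.3]
shift mm [-184.4  -38.1  102.4] spin -0.024
```

```bash
python3 -m jog '[[[-0.03,-0.0064,0.012,-0.024,0.064],[-0.03,-0.0064,0.018,0,0.064],[-0.03,-0.0064,0.018,0,0.064],[-0.03,-0.0064,0.018,0,0.064],[-0.03,-0.0064,0.018,0,0.064],[-0.03,-0.0064,0.018,0,0.064],[0,0,0,0,0.064],[0,0,0,0,0.064]]]'
python3 - <<'E'
from h import *
st(); snap('wrist','w5.png'); go(.448,-.041,.1,90)
E
```

```text
clock: 5.05
ee_pos: [0.4507, -0.0363, 0.1001]
ee_rot: [-2.227, -2.216, 0.002]
contact_force: [-0.1, 0.2, 0.2]
finger_gap: 0.0641
t=5.0 at [ 0.4507 -0.0363  0.1001] yaw 89.7 tilt [-0.001 -0.001 -1.   ] j [ 0.12  0.57 -0.23  2.33  0.46  0.29 -0.53] gap 0.0641 F [-0.1  0.2  0.2]
t=5.1 at [ 0.4512 -0.0352  0.1005] yaw 89.9 j7 -0.53 gap 0.0641 F [1.  0.4 0.4]
shift mm [-5.8 -3.2  0.5] spin -0.003
```

View pics/w5.png

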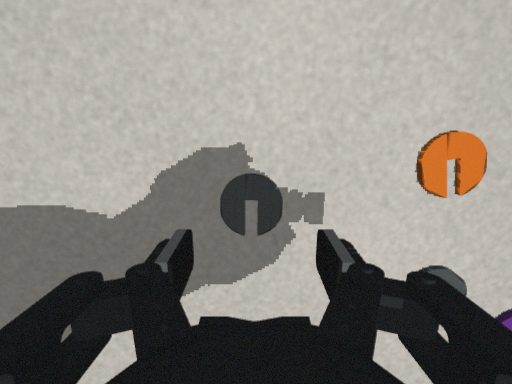

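The disc sits at (251,205) between the jaws, with its slot pointing down the image (-y). I'll measure it with a tighter threshold.

```bash
sed -i 's/hsv\[:,:,2\]<95/hsv[:,:,2]<TH/; s/def disc(f,uv,z=.006,r=45)/def disc(f,uv,z=.006,r=45,TH=75)/' h.py; python3 - <<'E'
from h import *
disc('w5.png',(251,200),r=45); disc('w5.png',(251,200),r=45,TH=65)
E
```

```text
w5.png enc 447.6 -39.5 r 25.4 lsq [447.2 -39.4] r 24.5 area 2667 slot yaw -89.8 off 7.9
w5.png enc 447.2 -39.4 r 25.3 lsq [447.3 -39.4] r 24.3 area 2610 slot yaw -89.5 off 8.0
```

```bash
python3 -m jog '[[[-0.0042,-0.0037,0.02,0.003,0.062],[0,0,0.02,0,0.062],[0,0,0.02,0,0.062],[0,0,0.01,0,0.062],[0,0,0.005,0,0.062],[0,0,0,0,0.062],[0,0,0,0,0.062]]]'
python3 - <<'E'
from h import *
go(.4475,-.0394,.0225,90); snap('wrist','w6.png')
E
```

```text
clock: 5.8
ee_pos: [0.4474, -0.0386, 0.0292]
ee_rot: [2.223, 2.219, -0.001]
contact_force: [-0.4, -0.6, 0.3]
finger_gap: 0.0619
t=5.8 at [ 0.4474 -0.0386  0.0292] yaw 89.9 j7 -1.03 gap 0.0619 F [-0.4 -0.6  0.3]
shift mm [-0.8  0.1  6.7] spin -0.002
```

View pics/w6.png

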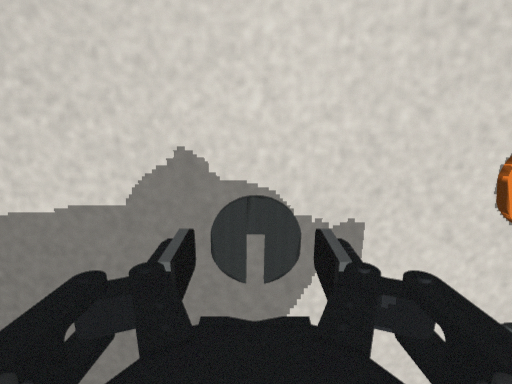

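```bash
python3 -m jog '[[[-0.0008,0,0.004,0,0.062],[0,0,0.0025,0,0.062],[0,0,0,0,0.062]]]'
python3 -c "
from h import *
st()"
python3 -m jog '[[[0,0,0,0,0.044],[0,0,0,0,0.044],[0,0,0,0,0.044],[0,0,0,0,0.044]]]' 40
python3 -c "
from h import *
st();snap('wrist','w7.png')"
```

```text
clock: 6.15
ee_pos: [0.4472, -0.0398, 0.0226]
ee_rot: [2.224, 2.219, -0.002]
contact_force: [0.2, 1.3, 0.7]
finger_gap: 0.0621
t=6.2 at [ 0.4472 -0.0398  0.0226] yaw 89.9 tilt [-0.001 -0.001 -1.   ] j [ 0.06  0.73 -0.15  2.37  1.13  0.11 -1.18] gap 0.0621 F [0.2 1.3 0.7]
clock: 6.55
ee_pos: [0.4471, -0.0398, 0.0229]
ee_rot: [2.224, 2.219, -0.002]
contact_force: [-1.3, -0.7, 8.0]
finger_gap: 0.0467
t=6.5 at [ 0.4471 -0.0398  0.0229] yaw 89.9 tilt [-0.    -0.001 -1.   ] j [ 0.06  0.73 -0.15  2.37  1.13  0.11 -1.18] gap 0.0467 F [-1.3 -0.7  8. ]
```

View pics/w7.png

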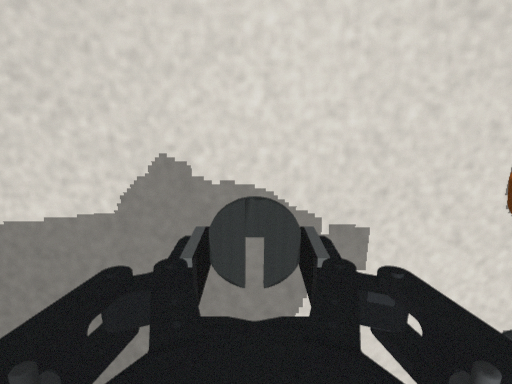

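```bash
python3 -m jog '[[[0,0,-0.005,0,0.044],[0,0,-0.015,0,0.044],[0,0,-0.02,0,0.044],[0,0,-0.02,0,0.044],[0,0,0,0,0.044]]]'
python3 -c "
from h import *
st();snap('wrist','w8.png');go(.432,.152,.08,180)"
```

```text
clock: 7.1
ee_pos: [0.4474, -0.0401, 0.0841]
ee_rot: [2.224, 2.217, 0.0]
contact_force: [0.5, 0.3, -1.2]
finger_gap: 0.0462
t=7.1 at [ 0.4474 -0.0401  0.0841] yaw 89.8 tilt [ 0.001 -0.    -1.   ] j [ 0.3   0.63 -0.48  2.34  0.88  0.36 -0.95] gap 0.0462 F [ 0.5  0.3 -1.2]
t=7.2 at [ 0.4473 -0.0402  0.0832] yaw 89.8 j7 -0.95 gap 0.0463 F [ 0.1  0.3 -0.9]
shift mm [192.2 -16.    3.1] spin -1.574
```

View pics/w8.png

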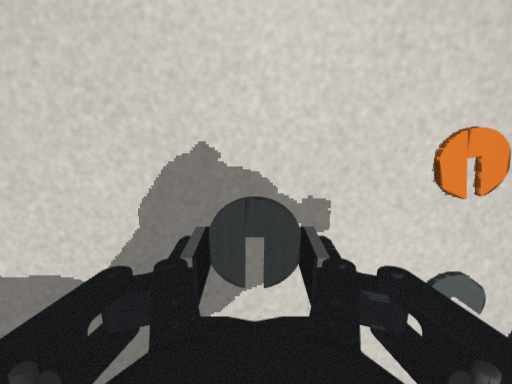

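```bash
python3 -m jog '[[[0.02,0,-0.015,0,0.044],[0.035,0,-0.017,0,0.044],[0.035,0.01,0,0,0.044],[0.035,0.01,0,0,0.044],[0.035,0.01,0,0,0.044],[0.035,0.01,0,0,0.044],[0.035,0.0045,0,0,0.044],[0.02,0,0,0,0.044]]]'
python3 -m jog '[[[0,0,0,0,0.044],[0,0,0,0,0.044]]]'
python3 -c "
from h import *
snap('wrist','w9.png');go(.492,.212,.05,90)"
```

```text
clock: 7.95
ee_pos: [0.4921, 0.2136, 0.1131]
ee_rot: [-2.22, -2.221, 0.001]
contact_force: [-0.1, -0.1, -1.1]
finger_gap: 0.0466
clock: 8.15
ee_pos: [0.4913, 0.2101, 0.1129]
ee_rot: [-2.221, -2.221, 0.006]
contact_force: [0.1, -0.5, -0.8]
finger_gap: 0.0468
t=8.2 at [0.4915 0.2091 0.1131] yaw 89.9 j7 -1.20 gap 0.0463 F [ 0.2 -0.2 -1.1]
shift mm [ 3.   0.7 63.1] spin -0.002
```

View pics/w9.png

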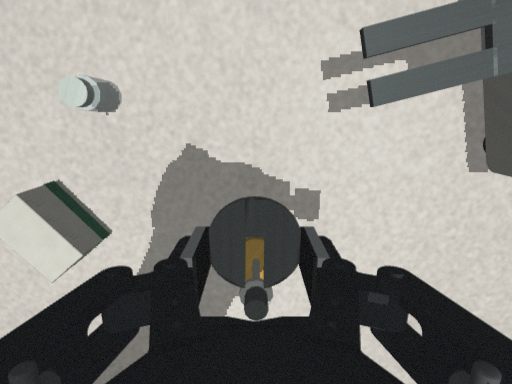

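```bash
python3 -m jog '[[[0.003,0.0005,0.02,0,0.044],[0,0,0.02,0,0.044],[0,0,0.02,0,0.044],[0,0,0.013,0,0.044],[0,0,0.006,0,0.044],[0,0,0,0,0.044],[0,0,0,0,0.044]]]'
python3 -c "
from h import *
snap('wrist','w10.png');go(.492,.152,.0325,90)"
```

```text
clock: 8.9
ee_pos: [0.4925, 0.213, 0.0354]
ee_rot: [-2.223, -2.219, 0.002]
contact_force: [0.2, 0.0, -0.7]
finger_gap: 0.0464
t=8.9 at [0.4926 0.213  0.0355] yaw 89.9 j7 -1.35 gap 0.0468 F [ 0.3 -0.6 -1.6]
shift mm [-61.   -0.5   3.1] spin -0.002
```

View pics/w10.png

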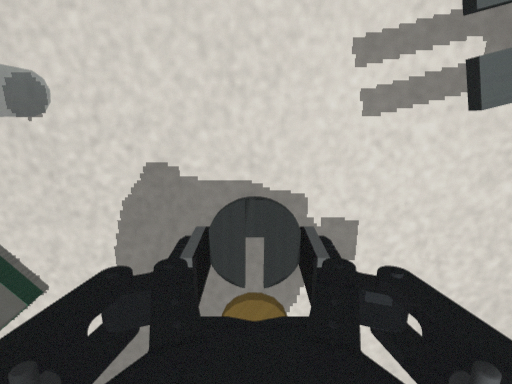

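```bash
python3 -m jog '[[[-0.01,-0.0003,0,0,0.044],[-0.01,-0.0002,0,0,0.044],[-0.01,0,0,0,0.044],[-0.01,0,0,0,0.044],[-0.01,0,0,0,0.044],[-0.01,0,0,0,0.044],[0,0,0,0,0.044],[0,0,0,0,0.044]]]'
python3 -c "
from h import *
snap('wrist','w11.png');go(.492,.152,.0325,90);snap('scene','s11.png')
i,K,E=load('s11.png');p=proj(K,E,[.492,.152,.03])[0].astype(int);print(p)
c=i[p[1]-45:p[1]+45,p[0]-60:p[0]+60,::-1];cv2.imwrite('pics/s11c.png',cv2.resize(c,None,fx=6,fy=6,interpolation=cv2.INTER_CUBIC))"
```

```text
clock: 9.75
ee_pos: [0.4918, 0.1529, 0.035]
ee_rot: [-2.224, -2.218, 0.002]
contact_force: [-0.2, 0.6, -0.8]
finger_gap: 0.0463
t=9.8 at [0.4918 0.1534 0.035 ] yaw 89.9 j7 -1.29 gap 0.0466 F [-0.2 -0.2 -0.6]
shift mm [-1.4  0.2  2.5] spin -0.002
[317 214]
```

View pics/w11.png

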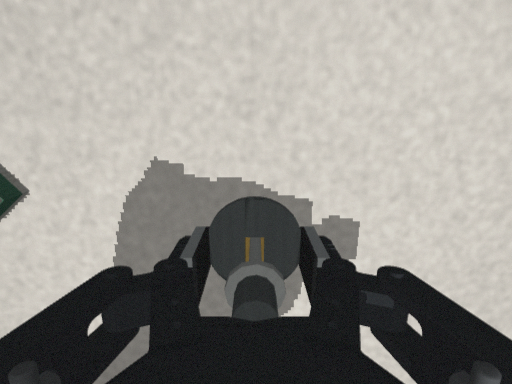

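View pics/s11c.png

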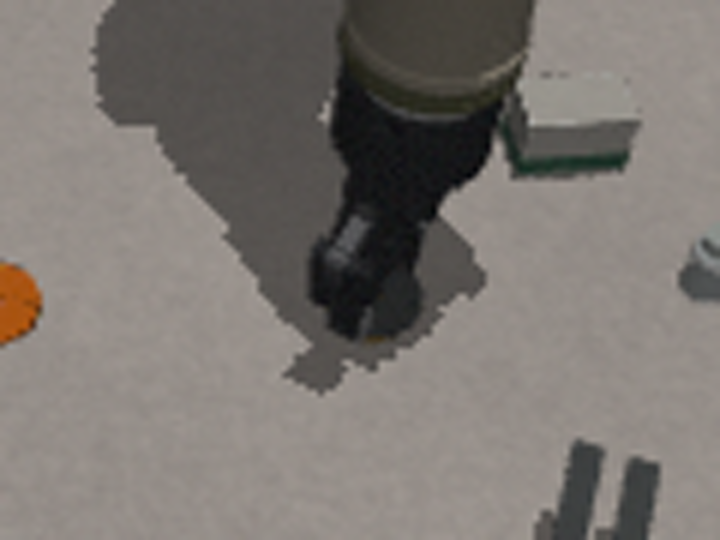

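```bash
python3 -m jog '[[[-0.001,0,0.0015,0,0.044],[0,0,0.001,0,0.044],[0,0,0.001,0,0.044],[0,0,0,0,0.044]]]'
python3 -c "
from h import *
st()"
```

```text
clock: 10.25
ee_pos: [0.4916, 0.1522, 0.0313]
ee_rot: [-2.223, -2.219, 0.003]
contact_force: [-0.5, 0.1, -0.5]
finger_gap: 0.0463
t=10.2 at [0.4916 0.1522 0.0313] yaw 89.9 tilt [-0.002 -0.001 -1.   ] j [-0.14  0.75 -0.4   2.21  0.89  0.35 -1.3 ] gap 0.0463 F [-0.5  0.1 -0.5]
```

```bash
python3 -m jog '[[[0,0,0.0006,0,0.044],[0,0,0.0006,0,0.044],[0,0,0,0,0.044]]]'
python3 -m jog '[[[0,0,0,0,0.05],[0,0,0,0,0.056],[0,0,0,0,0.062],[0,0,0,0,0.062]]]'
python3 -c "
from h import *
st();snap('wrist','w12.png')"
```

```text
clock: 10.55
ee_pos: [0.4916, 0.1522, 0.031]
ee_rot: [2.223, 2.22, -0.002]
contact_force: [-2.4, -1.2, 9.0]
finger_gap: 0.0464
clock: 10.95
ee_pos: [0.4917, 0.152, 0.0302]
ee_rot: [-2.223, -2.219, 0.003]
contact_force: [-0.2, 0.6, -0.0]
finger_gap: 0.0614
t=10.9 at [0.4917 0.152  0.0302] yaw 89.9 tilt [-0.002 -0.001 -1.   ] j [-0.14  0.75 -0.39  2.21  0.9   0.34 -1.3 ] gap 0.0614 F [-0.2  0.6 -0. ]
```

View pics/w12.png

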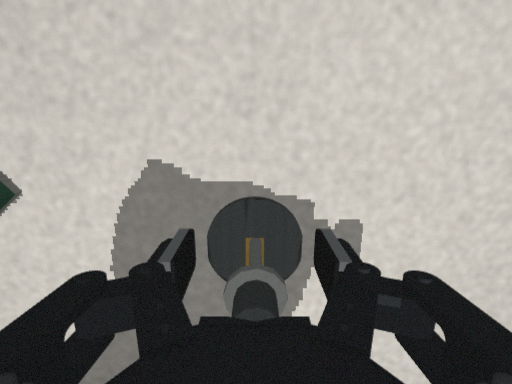

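```bash
python3 -m jog '[[[0,0,-0.02,0,0.062],[0,0,-0.03,0,0.062],[0,0,-0.03,0,0.062],[0,0,-0.03,0.14,0.064],[0,0,0,0.14,0.064],[0,0,0,0.14,0.064],[0,0,0,0.14,0.064],[0,0,0,0.14,0.064]]]'
python3 -m jog '[[[0,0,0,0.14,0.064],[0,0,0,0.14,0.064],[0,0,0,0.14,0.064],[0,0,0,0.14,0.064],[0,0,0,0.14,0.064],[0,0,0,0.14,0.064],[0,0,0,0,0.064],[0,0,0,0,0.064]]]'
python3 -c "
from h import *
snap('wrist','w13.png');go(.4515,-.21,.1,-2)"
```

```text
clock: 11.8
ee_pos: [0.4918, 0.152, 0.1404]
ee_rot: [2.854, 1.314, -0.003]
contact_force: [0.4, 0.9, -0.1]
finger_gap: 0.0636
clock: 12.6
ee_pos: [0.4918, 0.1523, 0.1403]
ee_rot: [3.14, 0.052, -0.003]
contact_force: [-0.3, -0.2, -1.0]
finger_gap: 0.064
t=12.7 at [0.4918 0.1522 0.1402] yaw 1.9 j7 -2.20 gap 0.0642 F [-0.1 -0.7  0.3]
shift mm [-52.1 360.6  40.6] spin 0.068
```

View pics/w13.png

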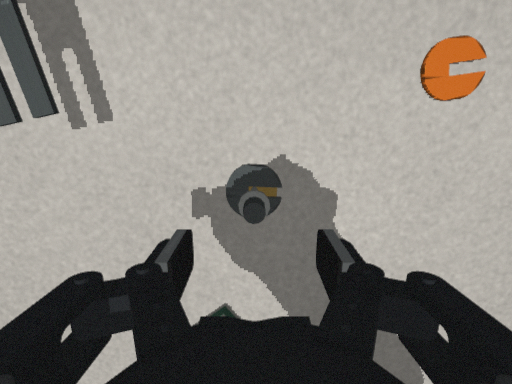

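Disc 1 sits centred on the hanger, slot pointing towards -y. Next is disc C.

```bash
python3 -m jog '[[[-0.0065,0.035,0,0.068,0.064],[-0.0065,0.045,0,0,0.064],[-0.0065,0.048,0,0,0.064],[-0.0065,0.048,0,0,0.064],[-0.0065,0.048,0.008,0,0.064],[-0.0065,0.048,0.008,0,0.064],[-0.0065,0.048,0.012,0,0.064],[-0.0065,0.035,0.012,0,0.064]]]'
python3 -m jog '[[[0,0,0,0,0.064],[0,0,0,0,0.064]]]'
python3 -c "
from h import *
snap('wrist','w14.png');go(.4515,-.21,.1,-2); disc('w14.png',(254,200),r=50)"
```

```text
clock: 13.45
ee_pos: [0.4276, -0.2043, 0.1004]
ee_rot: [3.14, -0.061, -0.002]
contact_force: [0.5, 0.6, -0.5]
finger_gap: 0.0642
clock: 13.65
ee_pos: [0.4279, -0.2017, 0.1004]
ee_rot: [3.141, -0.062, -0.003]
contact_force: [0.3, -0.4, 0.4]
finger_gap: 0.0643
t=13.7 at [ 0.4285 -0.2007  0.1007] yaw -2.2 j7 -1.68 gap 0.0637 F [ 0.5  0.4 -0.3]
shift mm [23.3  8.5  0.7] spin -0.003
w14.png enc 443.9 -209.1 r 23.5 lsq [ 446.3 -209.1] r 22.7 area 1316 slot yaw 76.8 off 2.0
```

View pics/w14.png

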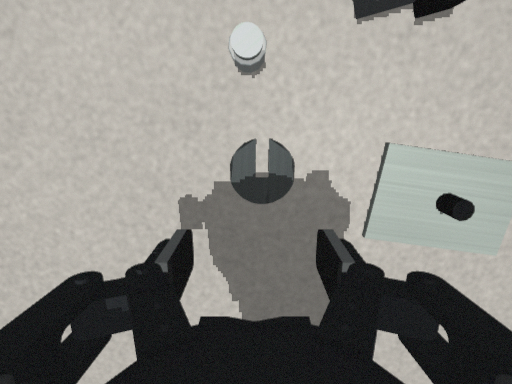

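```bash
python3 -c "
from h import *
i,K,E=load('w14.png'); c=i[130:210,215:310,::-1]; cv2.imwrite('pics/w14c.png',cv2.resize(c,None,fx=7,fy=7,interpolation=cv2.INTER_NEAREST))
for TH in (80,88,95): disc('w14.png',(262,171),r=36,TH=TH)"
```

```text
w14.png enc 450.4 -209.2 r 24.6 lsq [ 450.  -209.2] r 23.7 area 1361 slot yaw -78.8 off 8.0
w14.png enc 450.5 -209.0 r 24.9 lsq [ 449.7 -209.2] r 23.5 area 1528 slot yaw 17.7 off 5.6
w14.png enc 451.0 -209.3 r 25.2 lsq [ 450.7 -209.2] r 24.3 area 2787 slot yaw -2.0 off 9.4
```

View pics/w14c.png

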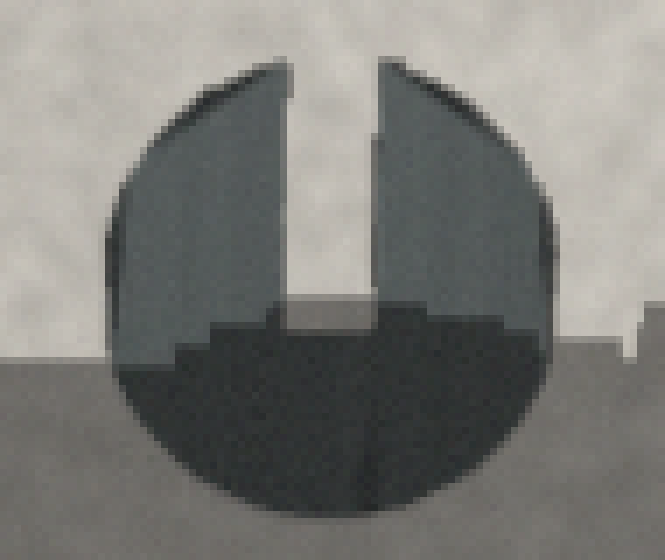

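```bash
python3 -m jog '[[[0.0113,0.0038,0.01,-0.003,0.062],[0.0113,0.0038,0.02,0,0.062],[0,0,0.02,0,0.062],[0,0,0.015,0,0.062],[0,0,0.005,0,0.062],[0,0,0,0,0.062],[0,0,0,0,0.062]]]'
python3 - <<'E'
from h import *
snap('wrist','w15.png');go(.4508,-.2092,.0227,-2);
disc('w15.png',(254,240),r=50,TH=80)
E
```

```text
clock: 14.4
ee_pos: [0.4512, -0.2091, 0.0309]
ee_rot: [3.14, -0.054, -0.002]
contact_force: [-0.5, -0.2, 0.0]
finger_gap: 0.0622
t=14.4 at [ 0.4511 -0.2093  0.0312] yaw -2.0 j7 -1.72 gap 0.0619 F [0.2 0.3 0.1]
shift mm [-0.3 -0.1  8.5] spin -0.000
w15.png enc 451.8 -209.3 r 25.7 lsq [ 451.5 -209.2] r 24.8 area 5406 slot yaw -2.1 off 9.4
```

View pics/w15.png

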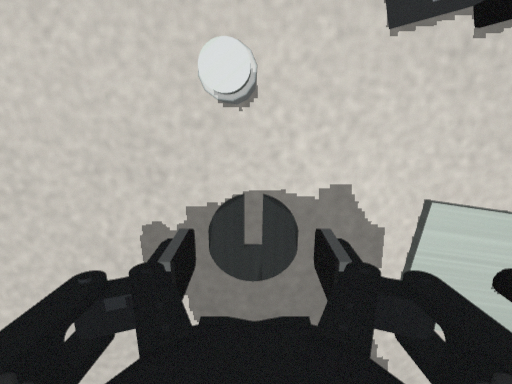

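```bash
python3 -m jog '[[[0,0,0.005,0,0.062],[0,0,0.0024,0,0.062],[0,0,0,0,0.062],[0,0,0,0,0.044],[0,0,0,0,0.044],[0,0,0,0,0.044],[0,0,0,0,0.044]]]' 40
python3 -c "
from h import *
st()"
python3 -m jog '[[[0,0,-0.005,0,0.044],[0,0,-0.015,0,0.044],[0,0,-0.02,0,0.044],[0,0,-0.02,0,0.044],[0,0,-0.02,0,0.044],[0,0,0,0,0.044]]]'
python3 -c "
from h import *
st();snap('wrist','w16.png');go(.432,.152,.11,0)"
```

```text
clock: 15.15
ee_pos: [0.4505, -0.2096, 0.0236]
ee_rot: [3.14, -0.057, -0.002]
contact_force: [-0.8, 0.6, 5.3]
finger_gap: 0.0468
t=15.2 at [ 0.4505 -0.2096  0.0236] yaw -2.1 tilt [-0.001 -0.001 -1.   ] j [ 0.39  0.73 -0.1   2.27  0.44  0.16 -1.73] gap 0.0468 F [-0.8  0.6  5.3]
clock: 15.75
ee_pos: [0.4514, -0.2101, 0.1055]
ee_rot: [3.139, -0.058, 0.002]
contact_force: [-0.4, 0.4, -1.6]
finger_gap: 0.0463
t=15.8 at [ 0.4514 -0.2101  0.1055] yaw -2.1 tilt [ 0.002 -0.002 -1.   ] j [ 0.49  0.58 -0.24  2.23  0.38  0.36 -1.67] gap 0.0463 F [-0.4  0.4 -1.6]
t=15.8 at [ 0.4511 -0.21    0.1044] yaw -2.1 j7 -1.68 gap 0.0464 F [-0.1  0.6 -0.9]
shift mm [ -32.4 -361.    -6.2] spin -0.037
```

View pics/w16.png

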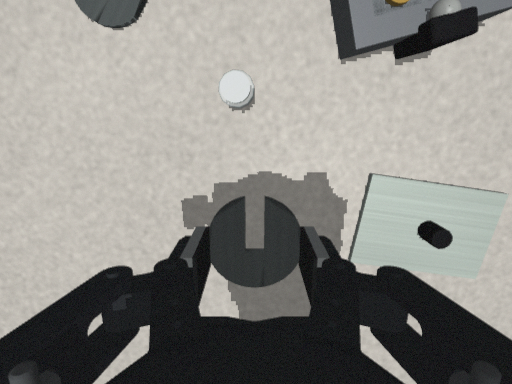

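```bash
python3 -m jog '[[[-0.003,-0.025,0,-0.037,0.044],[-0.003,-0.035,0,0,0.044],[-0.002,-0.045,0,0,0.044],[-0.002,-0.045,0,0,0.044],[-0.002,-0.045,0,0,0.044],[0,-0.045,0,0,0.044],[0,-0.045,0,0,0.044],[0,-0.035,0,0,0.044]]]'
python3 -m jog '[[[0,-0.025,0,0,0.044],[0,-0.015,0,0,0.044],[0,0,0,0,0.044],[0,0,0,0,0.044]]]'
python3 -c "
from h import *
st();snap('wrist','w17.png');go(.437,.152,.045,0)"
```

```text
clock: 16.6
ee_pos: [0.4388, 0.1134, 0.1022]
ee_rot: [3.141, 0.005, -0.004]
contact_force: [0.7, 0.4, -1.3]
finger_gap: 0.0467
clock: 17.0
ee_pos: [0.4388, 0.1501, 0.1024]
ee_rot: [3.14, 0.002, -0.004]
contact_force: [-0.3, -0.6, -1.5]
finger_gap: 0.0463
t=17.0 at [0.4388 0.1501 0.1024] yaw 0.1 tilt [-0.003 -0.002 -1.   ] j [-0.37  0.56 -0.12  2.31  0.23  0.28 -2.25] gap 0.0463 F [-0.3 -0.6 -1.5]
t=17.1 at [0.4388 0.1495 0.1025] yaw 0.0 j7 -2.25 gap 0.0468 F [-0.2 -0.2 -1.3]
shift mm [-1.7 -2.7 57.5] spin 0.000
```

View pics/w17.png

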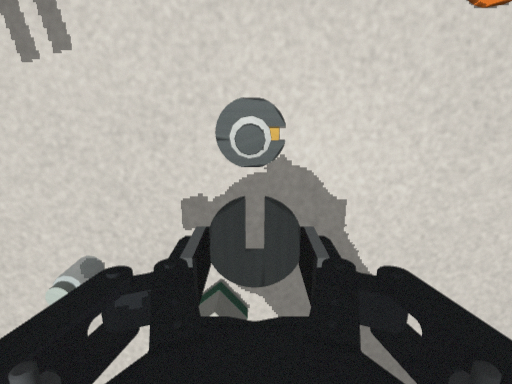

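```bash
python3 -m jog '[[[-0.0015,-0.0028,0.02,0,0.044],[0,0,0.02,0,0.044],[0,0,0.014,0,0.044],[0,0,0.007,0,0.044],[0,0,0,0,0.044],[0,0,0,0,0.044]]]'
python3 -c "
from h import *
snap('wrist','w18.png');go(.492,.152,.0395,0)"
```

```text
clock: 17.65
ee_pos: [0.4377, 0.1527, 0.0422]
ee_rot: [3.14, 0.0, -0.003]
contact_force: [-0.8, -0.3, 0.1]
finger_gap: 0.0462
t=17.7 at [0.4379 0.1529 0.0425] yaw 0.0 j7 -2.30 gap 0.0465 F [ 0.1 -0.6 -0.8]
shift mm [54.1  0.9  2.9] spin 0.000
```

View pics/w18.png

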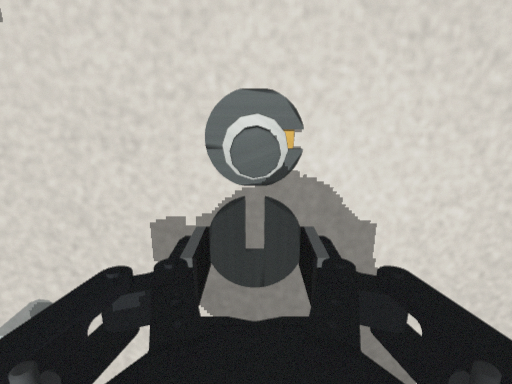

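```bash
python3 -m jog '[[[0.01,0,0.001,0,0.044],[0.01,0,0,0,0.044],[0.01,0,0,0,0.044],[0.01,0,0,0,0.044],[0.008,0,0,0,0.044],[0.005,0,0,0,0.044],[0,0,0,0,0.044],[0,0,0,0,0.044]]]'
python3 -c "
from h import *
snap('wrist','w19.png');go(.492,.152,.0375,0)"
```

```text
clock: 18.5
ee_pos: [0.4903, 0.1532, 0.0408]
ee_rot: [3.141, 0.001, -0.003]
contact_force: [-0.6, 0.0, -0.8]
finger_gap: 0.0465
t=18.6 at [0.4901 0.1533 0.0408] yaw 0.1 j7 -2.26 gap 0.0462 F [ 0.9  0.4 -0.2]
shift mm [1.9 1.3 3.3] spin 0.001
```

View pics/w19.png

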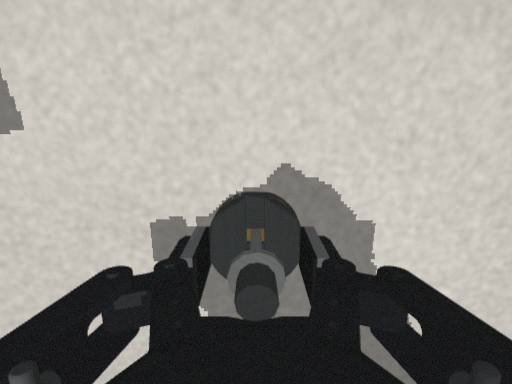

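```bash
python3 -m jog '[[[0.0018,0.0008,0.001,0,0.044],[0,0,0.001,0,0.044],[0,0,0.0007,0,0.044],[0,0,0,0,0.044]]]'
python3 -c "
from h import *
st()"
```

```text
clock: 18.95
ee_pos: [0.4923, 0.1526, 0.0381]
ee_rot: [3.141, 0.002, -0.003]
contact_force: [0.4, -0.2, -0.6]
finger_gap: 0.0462
t=18.9 at [0.4923 0.1526 0.0381] yaw 0.1 tilt [-0.002 -0.001 -1.   ] j [-0.35  0.71 -0.09  2.22  0.28  0.22 -2.26] gap 0.0462 F [ 0.4 -0.2 -0.6]
```

```bash
python3 -m jog '[[[0,0,0.0005,0,0.044],[0,0,0.0004,0,0.044],[0,0,0,0,0.044]]]'
python3 -c "
from h import *
st()"
```

```text
clock: 19.25
ee_pos: [0.4924, 0.1526, 0.0376]
ee_rot: [3.141, 0.002, -0.002]
contact_force: [-1.3, -1.2, 4.3]
finger_gap: 0.0461
t=19.2 at [0.4924 0.1526 0.0376] yaw 0.1 tilt [-0.001 -0.001 -1.   ] j [-0.35  0.71 -0.09  2.22  0.28  0.22 -2.26] gap 0.0461 F [-1.3 -1.2  4.3]
```

```bash
python3 -m jog '[[[0,0,0,0,0.05],[0,0,0,0,0.056],[0,0,0,0,0.062],[0,0,-0.01,0,0.062],[0,0,-0.03,0,0.062],[0,0,-0.03,0,0.062],[0,0,-0.03,-0.14,0.062],[0,0,0,-0.14,0.062]]]'
python3 -m jog '[[[0,0,0,0.14,0.062],[0,0,0,0.14,0.062],[0,0,0,0,0.062]]]'
python3 -c "
from h import *
st();snap('wrist','w20.png');go(.603,-.121,.1,141)"
```

```text
clock: 20.05
ee_pos: [0.4941, 0.153, 0.1414]
ee_rot: [3.109, 0.448, 0.006]
contact_force: [-0.6, -0.1, -1.2]
finger_gap: 0.0621
clock: 20.35
ee_pos: [0.4926, 0.1526, 0.1381]
ee_rot: [3.141, -0.002, -0.001]
contact_force: [0.3, 0.5, -0.3]
finger_gap: 0.0623
t=20.4 at [0.4926 0.1526 0.1381] yaw -0.1 tilt [-0.001 -0.001 -1.   ] j [-0.27  0.54 -0.19  2.17  0.22  0.46 -2.21] gap 0.0623 F [ 0.3  0.5 -0.3]
t=20.4 at [0.4926 0.1527 0.1379] yaw 0.2 j7 -2.21 gap 0.0615 F [-0.2 -0.1  0.1]
shift mm [109.4 274.   38.1] spin -2.457
```

View pics/w20.png

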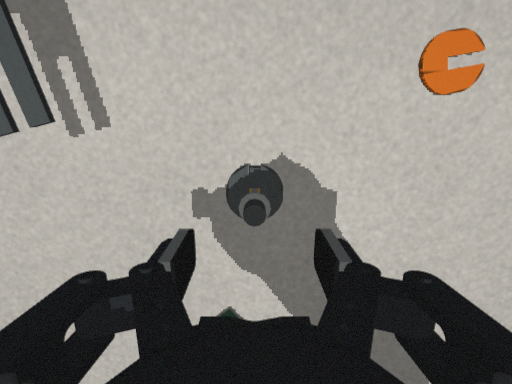

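Two discs are stacked and centred. Now the third, disc A.

```bash
python3 -m jog '[[[0.015,0.035,0,0,0.062],[0.015,0.04,0,0,0.062],[0.015,0.04,0,0,0.062],[0.016,0.04,0,0,0.062],[0.016,0.04,0.01,0,0.062],[0.016,0.04,0.01,0,0.062],[0.016,0.039,0.01,-0.14,0.062],[0,0,0.008,-0.14,0.062]]]'
python3 -m jog '[[[0,0,0,-0.145,0.062],[0,0,0,-0.145,0.062],[0,0,0,-0.145,0.062],[0,0,0,-0.145,0.062],[0,0,0,-0.145,0.062],[0,0,0,-0.145,0.062],[0,0,0,-0.145,0.062],[0,0,0,-0.145,0.062]]]'
python3 -m jog '[[[0,0,0,-0.145,0.062],[0,0,0,-0.145,0.062],[0,0,0,-0.145,0.062],[0,0,0,-0.145,0.062],[0,0,0,-0.145,0.062],[0,0,0,-0.145,0.062],[0,0,0,-0.145,0.062],[0,0,0,0,0.062]]]'
python3 -c "
from h import *
snap('wrist','w21.png');go(.603,-.121,.1,141)"
```

```text
clock: 21.2
ee_pos: [0.603, -0.1287, 0.0987]
ee_rot: [3.106, 0.442, -0.002]
contact_force: [0.8, -0.3, 0.5]
finger_gap: 0.062
clock: 22.0
ee_pos: [0.6018, -0.1216, 0.0996]
ee_rot: [2.35, 2.084, -0.003]
contact_force: [-0.4, -0.0, -0.3]
finger_gap: 0.062
clock: 22.8
ee_pos: [0.6017, -0.1218, 0.0992]
ee_rot: [-1.049, -2.96, 0.002]
contact_force: [-0.4, -0.5, -0.1]
finger_gap: 0.0619
t=22.9 at [ 0.6018 -0.1217  0.0993] yaw 140.7 j7 0.16 gap 0.0620 F [-0.6  0.4 -0.4]
shift mm [-0.5  1.3 -0.7] spin -0.006
```

View pics/w21.png

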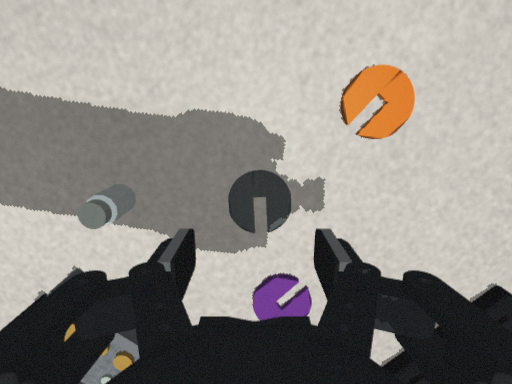

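```bash
python3 -c "
from h import *
c,a=disc('w21.png',(260,201),r=40,TH=72)
go(c[0],c[1],.03,np.rad2deg(a)+180)"
```

```text
w21.png enc 602.9 -119.6 r 25.2 lsq [ 602.5 -119.5] r 24.2 area 2542 slot yaw -33.0 off 8.5
t=22.9 at [ 0.6018 -0.1217  0.0993] yaw 140.7 j7 0.16 gap 0.0620 F [-0.6  0.4 -0.4]
shift mm [ 0.7  2.2 69.3] spin -0.111
```

```bash
python3 -c "
from h import *
i,K,E=load('w21.png'); c=i[160:245,215:310,::-1]; cv2.imwrite('pics/w21c.png',cv2.resize(c,None,fx=7,fy=7,interpolation=cv2.INTER_NEAREST))"
```

```text
(no output)
```

View pics/w21c.png

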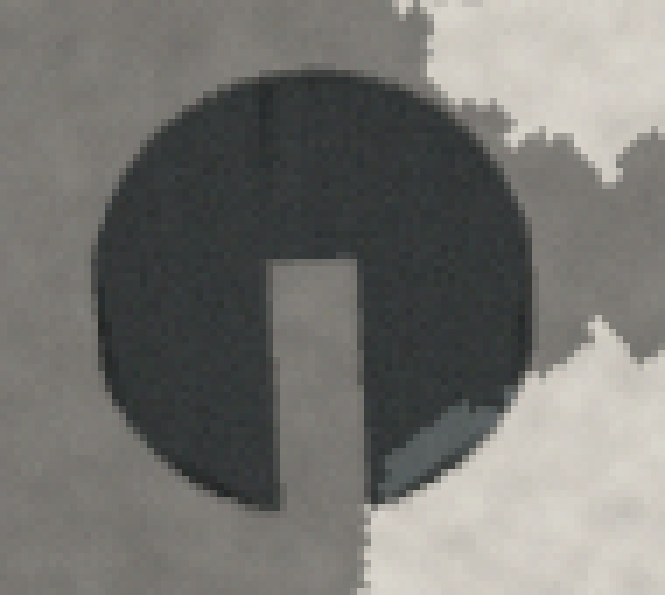

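```bash
python3 -c "
from h import *
i,K,E=load('w21.png'); a,b=ray(K,E,[(259.7,197.4),(261.3,231.4)],.006); d=b-a; y=np.rad2deg(np.arctan2(d[1],d[0])); print(a,b,y)
go(.6027,-.1196,.03,y+180)"
```

```text
[ 0.60011276 -0.11693576  0.006     ] [ 0.62271099 -0.13346101  0.006     ] -36.17663574471318
t=22.9 at [ 0.6018 -0.1217  0.0993] yaw 140.7 j7 0.16 gap 0.0620 F [-0.6  0.4 -0.4]
shift mm [ 0.5  2.3 69.3] spin -0.055
```

```bash
python3 -m jog '[[[0.0003,0.0023,0.015,-0.05,0.062],[0,0,0.02,0,0.062],[0,0,0.02,0,0.062],[0,0,0.01,0,0.062],[0,0,0.004,0,0.062],[0,0,0,0,0.062],[0,0,0,0,0.062]]]'
python3 - <<'E'
from h import *
snap('wrist','w22.png');go(.603,-.1197,.0237,143.8);
disc('w22.png',(254,240),r=50,TH=72)
E
```

```text
clock: 23.55
ee_pos: [0.6034, -0.1193, 0.0311]
ee_rot: [-0.982, -2.984, 0.002]
contact_force: [0.0, 0.2, -1.4]
finger_gap: 0.0619
t=23.6 at [ 0.6034 -0.1193  0.0312] yaw 143.6 j7 0.10 gap 0.0617 F [ 0.5 -0.1  1.1]
shift mm [ 0.1 -0.5  7.5] spin -0.004
w22.png enc 602.8 -119.6 r 25.5 lsq [ 602.7 -119.5] r 24.6 area 5321 slot yaw -36.1 off 7.8
```

View pics/w22.png

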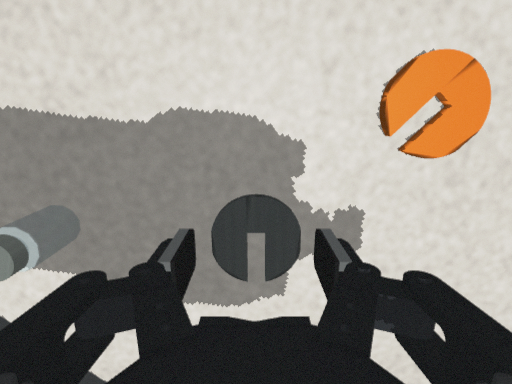

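```bash
python3 -m jog '[[[0,0,0.005,0,0.062],[0,0,0.0022,0,0.062],[0,0,0,0,0.062],[0,0,0,0,0.044],[0,0,0,0,0.044],[0,0,0,0,0.044],[0,0,0,0,0.044]]]' 40
python3 -c "
from h import *
st()"
python3 -m jog '[[[0,0,-0.005,0,0.044],[0,0,-0.015,0,0.044],[0,0,-0.02,0,0.044],[0,0,-0.02,0,0.044],[0,0,-0.03,0,0.044],[0,0,0,0,0.044]]]'
python3 -c "
from h import *
st();snap('wrist','w23.png');go(.492,.212,.113,90)"
```

```text
clock: 24.3
ee_pos: [0.6029, -0.1193, 0.0235]
ee_rot: [-0.981, -2.983, 0.002]
contact_force: [-1.4, -0.1, 6.1]
finger_gap: 0.0461
t=24.3 at [ 0.6029 -0.1193  0.0235] yaw 143.6 tilt [-0.001 -0.001 -1.   ] j [ 0.6   0.93 -0.79  1.97  1.03  0.72  0.09] gap 0.0461 F [-1.4 -0.1  6.1]
clock: 24.9
ee_pos: [0.6049, -0.1188, 0.1175]
ee_rot: [0.98, 2.981, 0.0]
contact_force: [-0.0, -0.0, -1.4]
finger_gap: 0.0464
t=24.9 at [ 0.6049 -0.1188  0.1175] yaw 143.6 tilt [ 0.004 -0.001 -1.   ] j [ 0.66  0.81 -0.9   1.93  0.87  0.84  0.22] gap 0.0464 F [-0.  -0.  -1.4]
t=24.9 at [ 0.6041 -0.1193  0.1157] yaw 143.6 j7 0.22 gap 0.0465 F [-0.6  0.7 -1.7]
shift mm [286.9 200.    2. ] spin 0.935
```

View pics/w23.png

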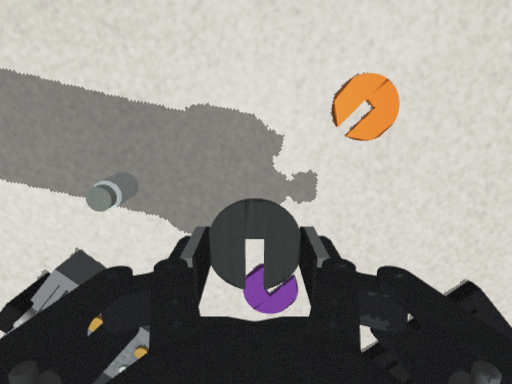

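```bash
python3 -m jog '[[[0,0,0,0.1336,0.044],[0,0,0,0.1336,0.044],[0,0,0,0.1336,0.044],[0,0,0,0.1336,0.044],[0,0,0,0.1336,0.044],[0,0,0,0.1336,0.044],[0,0,0,0.1336,0.044],[0,0,0,0,0.044]]]'
python3 -c "
from h import *
go(.492,.212,.113,90)"
python3 -m jog '[[[0.025,-0.009,0,0,0.044],[0.035,-0.012,0,0,0.044],[0.042,-0.015,0,0,0.044],[0.042,-0.015,0,0,0.044],[0.042,-0.015,0,0,0.044],[0.042,-0.015,0,0,0.044],[0.042,-0.013,0,0,0.044],[0.035,-0.011,0,0,0.044]]]'
python3 -m jog '[[[0.018,-0.006,0,0,0.044],[0.008,-0.001,0,0,0.044],[0,0,0,0,0.044],[0,0,0,0,0.044],[0,0,0,0,0.044]]]'
python3 -c "
from h import *
snap('wrist','w24.png');go(.4925,.212,.045,90)"
```

```text
clock: 25.75
ee_pos: [0.6028, -0.1191, 0.113]
ee_rot: [-2.223, -2.219, 0.004]
contact_force: [0.1, -0.3, -0.7]
finger_gap: 0.0466
t=25.8 at [ 0.6028 -0.1191  0.113 ] yaw 89.9 j7 -0.57 gap 0.0466 F [ 0.1 -0.3 -0.7]
shift mm [ 3.310e+02 -1.113e+02 -2.000e-01] spin -0.002
clock: 26.55
ee_pos: [0.4969, 0.188, 0.113]
ee_rot: [-2.214, -2.227, 0.003]
contact_force: [1.7, 0.7, -0.0]
finger_gap: 0.0463
clock: 27.05
ee_pos: [0.4916, 0.2099, 0.1128]
ee_rot: [-2.223, -2.22, 0.004]
contact_force: [-0.8, -0.4, -0.3]
finger_gap: 0.0462
t=27.1 at [0.4916 0.21   0.1129] yaw 89.9 j7 -1.23 gap 0.0463 F [ 0.5 -0.4 -0.9]
shift mm [ 2.1  1.1 67.9] spin -0.002
```

View pics/w24.png

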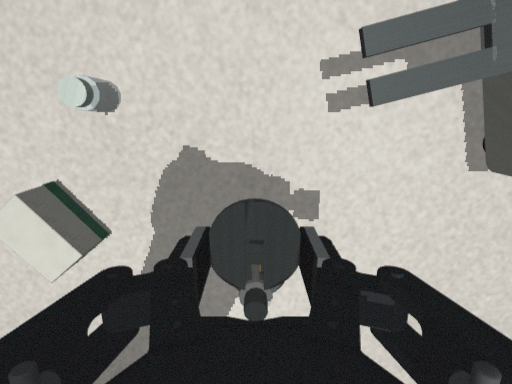

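```bash
python3 -m jog '[[[0.0015,0.0005,0.02,0,0.044],[0,0,0.02,0,0.044],[0,0,0.015,0,0.044],[0,0,0.008,0,0.044],[0,0,0.003,0,0.044],[0,0,0,0,0.044],[0,0,0,0,0.044]]]'
python3 -c "
from h import *
snap('wrist','w25.png');go(.4925,.152,.0455,90)"
```

```text
clock: 27.8
ee_pos: [0.4918, 0.2131, 0.0476]
ee_rot: [-2.222, -2.221, 0.002]
contact_force: [0.7, 0.5, -1.3]
finger_gap: 0.0466
t=27.9 at [0.4918 0.2132 0.0476] yaw 90.0 j7 -1.35 gap 0.0463 F [-0.5  0.1 -0.7]
shift mm [-61.2   0.7   2.2] spin -0.000
```

View pics/w25.png

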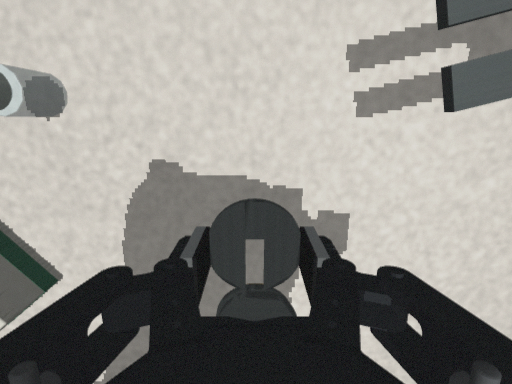

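```bash
python3 -m jog '[[[-0.01,0.0002,0,0,0.044],[-0.01,0.0002,0,0,0.044],[-0.01,0,0,0,0.044],[-0.01,0,0,0,0.044],[-0.01,0,0,0,0.044],[-0.01,0,0,0,0.044],[0,0,0,0,0.044],[0,0,0,0,0.044]]]'
python3 -c "
from h import *
snap('wrist','w26.png');go(.4925,.152,.0435,90)"
```

```text
clock: 28.65
ee_pos: [0.492, 0.153, 0.0471]
ee_rot: [-2.222, -2.22, 0.002]
contact_force: [0.2, 0.4, 0.1]
finger_gap: 0.046
t=28.7 at [0.492  0.1534 0.0471] yaw 90.0 j7 -1.30 gap 0.0466 F [-0.2  0.5 -0.9]
shift mm [-1.4  0.5  3.6] spin -0.000
```

View pics/w26.png

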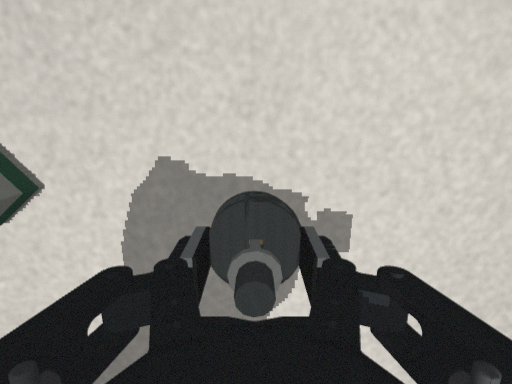

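Stem is in the slot. I'll centre, lower to contact and release.

```bash
python3 -m jog '[[[-0.0012,0.0002,0.001,0,0.044],[0,0,0.001,0,0.044],[0,0,0.001,0,0.044],[0,0,0.0005,0,0.044],[0,0,0,0,0.044]]]'
python3 -c "
from h import *
st()"
```

```text
clock: 29.2
ee_pos: [0.492, 0.1521, 0.0435]
ee_rot: [-2.221, -2.221, 0.003]
contact_force: [-0.2, 0.5, -0.5]
finger_gap: 0.0463
t=29.2 at [0.492  0.1521 0.0435] yaw 90.0 tilt [-0.002 -0.001 -1.   ] j [-0.09  0.74 -0.46  2.2   0.9   0.4  -1.3 ] gap 0.0463 F [-0.2  0.5 -0.5]
```

```bash
python3 -m jog '[[[0,0,0.0004,0,0.044],[0,0,0.0004,0,0.044],[0,0,0,0,0.044]]]'
python3 -m jog '[[[0,0,0,0,0.05],[0,0,0,0,0.056],[0,0,0,0,0.062],[0,0,0,0,0.062],[0,0,-0.01,0,0.062],[0,0,-0.03,0,0.062],[0,0,-0.03,0,0.062],[0,0,-0.02,0,0.062]]]'
python3 -m jog '[[[0,0,0,0,0.062],[0,0,0,0,0.062]]]'
python3 -c "
from h import *
st();snap('wrist','w27.png');snap('scene','s27.png')
i,K,E=load('s27.png');p=proj(K,E,[.492,.152,.03])[0].astype(int);print(p)
c=i[p[1]-45:p[1]+45,p[0]-60:p[0]+60,::-1];cv2.imwrite('pics/s27c.png',cv2.resize(c,None,fx=6,fy=6,interpolation=cv2.INTER_CUBIC))"
```

```text
clock: 29.5
ee_pos: [0.492, 0.1521, 0.0434]
ee_rot: [-2.221, -2.222, 0.002]
contact_force: [-1.8, -0.5, 8.5]
finger_gap: 0.0462
clock: 30.3
ee_pos: [0.4922, 0.1522, 0.135]
ee_rot: [-2.221, -2.221, 0.001]
contact_force: [0.3, 0.8, 0.3]
finger_gap: 0.0619
clock: 30.5
ee_pos: [0.4923, 0.1517, 0.1333]
ee_rot: [2.222, 2.221, -0.002]
contact_force: [0.2, 0.6, 0.2]
finger_gap: 0.0619
t=30.5 at [0.4923 0.1517 0.1333] yaw 90.0 tilt [-0.001 -0.001 -1.   ] j [ 0.05  0.62 -0.66  2.15  0.69  0.59 -1.12] gap 0.0619 F [0.2 0.6 0.2]
[317 214]
```

View pics/w27.png

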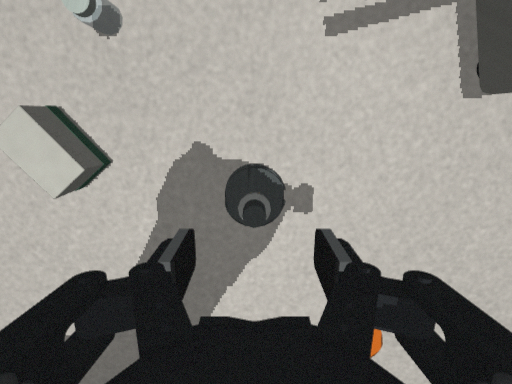

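View pics/s27c.png

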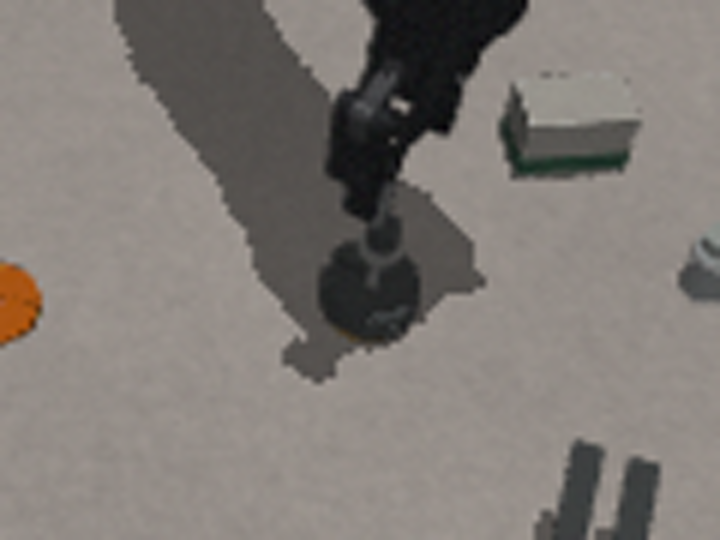

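All three discs are flat and concentric on the hanger. Now I'll measure the fork from a hover.

```bash
python3 -c "
from h import *
go(.56,.27,.22,90)"
python3 -m jog '[[[0.02,0.01,-0.02,0,0.06],[0.025,0.015,-0.02,0,0.06],[0.025,0.015,-0.02,0,0.06],[0.025,0.015,-0.02,0,0.06],[0.02,0.013,-0.007,0,0.06],[0,0,0,0,0.06],[0,0,0,0,0.06],[0,0,0,0,0.06]]]'
python3 -c "
from h import *
st();snap('wrist','w28.png')"
```

```text
t=30.6 at [0.4918 0.1516 0.1322] yaw 90.0 j7 -1.12 gap 0.0617 F [ 0.6 -0.6  0.1]
shift mm [118.3  67.9 -88.1] spin -0.000
clock: 31.4
ee_pos: [0.5595, 0.2659, 0.2182]
ee_rot: [-2.221, -2.221, 0.007]
contact_force: [0.2, -0.0, 0.2]
finger_gap: 0.0599
t=31.4 at [0.5595 0.2659 0.2182] yaw 90.0 tilt [-0.004 -0.003 -1.   ] j [-0.05  0.62 -0.75  1.85  0.53  0.89 -1.05] gap 0.0599 F [ 0.2 -0.   0.2]
```

View pics/w28.png

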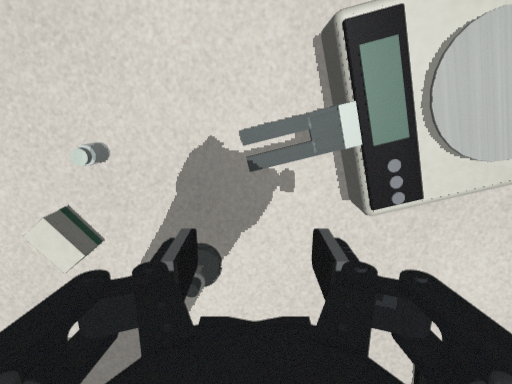

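```bash
python3 -c "
from h import *
i,K,E=load('w28.png'); c=i[85:185,230:350,::-1]; cv2.imwrite('pics/w28c.png',cv2.resize(c,None,fx=6,fy=6,interpolation=cv2.INTER_NEAREST))"
```

```text
(no output)
```

View pics/w28c.png

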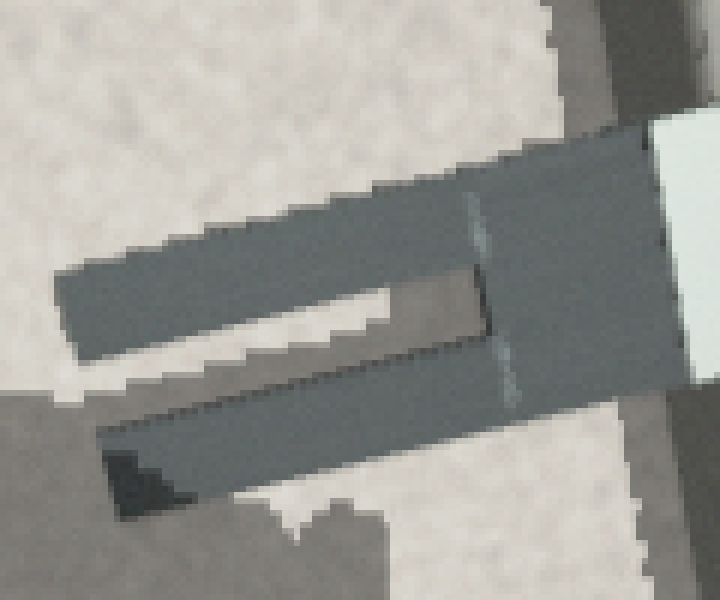

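```bash
python3 -c "
from h import *
i,K,E=load('w28.png')
c=np.array([(57,272),(80,361),(99,432),(120,521),(474,268),(490,337)])/6+[230,85]
P=ray(K,E,c,.072)[:,:2]; print(P.round(4))
print('gap',np.hypot(*(P[1]-P[2])),np.hypot(*(P[4]-P[5])),'prong w',np.hypot(*(P[0]-P[1])),np.hypot(*(P[2]-P[3])),'len',np.hypot(*((P[4]+P[5]-P[1]-P[2])/2)))
o=(P[1]+P[2])/2; e=(P[4]+P[5])/2; d=(e-o); a=np.arctan2(d[1],d[0]); print('open',o,'closed',e,'yaw',np.rad2deg(a), 'seat', o+.03*d/np.hypot(*d), e-.032*d/np.hypot(*d))
o2=(P[0]+P[3])/2; print(o2)
"
```

```text
[[0.545  0.3165]
 [0.5483 0.3032]
 [0.5511 0.2924]
 [0.5543 0.2785]
 [0.6075 0.317 ]
 [0.6104 0.3068]]
gap 0.01118873695496849 0.010632798672397293 prong w 0.013661903960286685 0.014267598828802136 len 0.06090765261759572
open [0.54971107 0.29780656] closed [0.60895793 0.31193282] yaw 13.410676977679866 seat [0.57889305 0.30476444] [0.57783049 0.30451109]
[0.54963805 0.2974778 ]
```

The fork measures well: gap 11 mm, prongs 14 mm, length 61 mm. Seat is about (0.578, 0.3046), yaw 13.4°. I'll return to the hanger and grip the knob with the tool aligned to the fork.

```bash
python3 -m jog '[[[-0.022,-0.012,0.015,0,0.05],[-0.025,-0.015,0.017,0,0.05],[-0.025,-0.015,0.017,0,0.05],[-0.025,-0.015,0.017,0,0.05],[-0.017,-0.0107,0.016,0.13,0.045],[0,0,0,0.13,0.045],[0,0,0,0.13,0.045],[0,0,0,0.13,0.045]]]'
python3 -m jog '[[[0,0,0,0.136,0.045],[0,0,0,0.136,0.045],[0,0,0,0.136,0.045],[0,0,0,0.136,0.045],[0,0,0,0.136,0.045],[0,0,0,0.136,0.045],[0,0,0,0,0.045],[0,0,0,0,0.045]]]'
python3 -c "
from h import *
snap('wrist','w29.png');go(.492,.152,.082,13.4)"
```

```text
clock: 32.25
ee_pos: [0.4919, 0.1518, 0.1374]
ee_rot: [2.723, 1.567, -0.005]
contact_force: [0.2, 0.3, -0.8]
finger_gap: 0.0449
clock: 33.05
ee_pos: [0.4921, 0.1526, 0.1377]
ee_rot: [3.118, 0.373, -0.003]
contact_force: [-0.1, -0.8, -0.1]
finger_gap: 0.0451
t=33.1 at [0.4922 0.1527 0.1377] yaw 13.6 j7 -2.09 gap 0.0445 F [ 0.4 -0.2  0.2]
shift mm [-0.3  0.5 55.7] spin 0.004
```

View pics/w29.png

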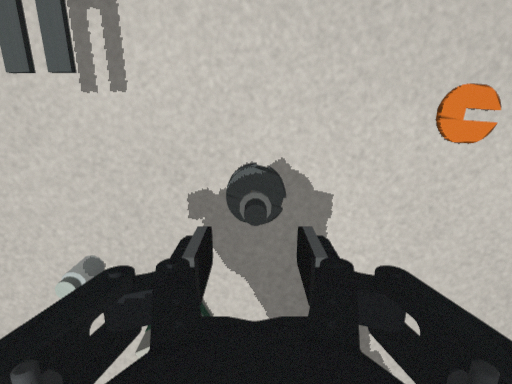

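```bash
python3 -m jog '[[[-0.0003,0,0.015,0,0.042],[0,0,0.02,0,0.042],[0,0,0.012,0,0.042],[0,0,0.006,0,0.042],[0,0,0.0015,0,0.042],[0,0,0,0,0.042],[0,0,0,0,0.042]]]'
python3 -c "
from h import *
st()"
python3 -m jog '[[[0,0,0,0,0.02],[0,0,0,0,0.012],[0,0,0,0,0.012],[0,0,0,0,0.012],[0,0,0,0,0.012]]]' 70
python3 -c "
from h import *
st();snap('wrist','w30.png')"
```

```text
clock: 33.8
ee_pos: [0.4924, 0.153, 0.0838]
ee_rot: [3.119, 0.368, -0.002]
contact_force: [-1.2, 0.5, 0.2]
finger_gap: 0.0421
t=33.8 at [0.4924 0.153  0.0838] yaw 13.5 tilt [-0.001 -0.001 -1.   ] j [-0.26  0.63 -0.22  2.2   0.4   0.35 -2.15] gap 0.0421 F [-1.2  0.5  0.2]
clock: 34.3
ee_pos: [0.4925, 0.1526, 0.0839]
ee_rot: [3.119, 0.367, -0.001]
contact_force: [-0.8, -1.8, 5.6]
finger_gap: 0.0133
t=34.3 at [0.4925 0.1526 0.0839] yaw 13.4 tilt [-0.001 -0.001 -1.   ] j [-0.26  0.63 -0.22  2.2   0.4   0.35 -2.15] gap 0.0133 F [-0.8 -1.8  5.6]
```

View pics/w30.png

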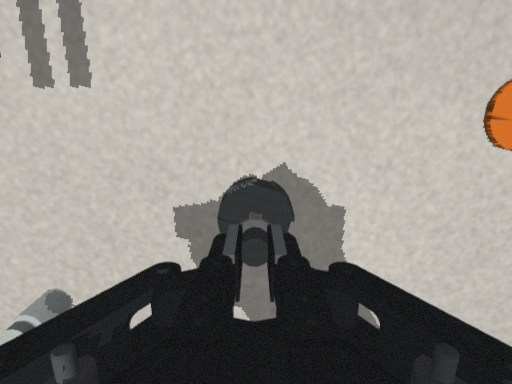

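```bash
python3 -m jog '[[[0,0,-0.003,0,0.012],[0,0,-0.004,0,0.012],[0,0,0,0,0.012],[0,0,0,0,0.012]]]'
python3 -c "
from h import *
st();go(.504,.287,.091,13.4)"
```

```text
clock: 34.75
ee_pos: [0.4921, 0.1529, 0.0903]
ee_rot: [3.119, 0.368, -0.003]
contact_force: [0.3, 0.4, -4.5]
finger_gap: 0.013
t=34.8 at [0.4921 0.1529 0.0903] yaw 13.5 tilt [-0.002 -0.001 -1.   ] j [-0.25  0.62 -0.23  2.2   0.39  0.36 -2.14] gap 0.0130 F [ 0.3  0.4 -4.5]
t=34.8 at [0.4921 0.1529 0.0903] yaw 13.5 j7 -2.14 gap 0.0130 F [ 0.3  0.4 -4.5]
shift mm [  42.8 -127.6   -0.8] spin 0.001
```

```bash
python3 -m jog '[[[0.002,-0.006,0,0,0.012],[0.004,-0.012,0,0,0.012],[0.005,-0.015,0,0,0.012],[0.005,-0.016,0,0,0.012],[0.006,-0.016,0,0,0.012],[0.006,-0.016,0,0,0.012],[0.005,-0.015,0,0,0.012],[0.004,-0.013,0,0,0.012]]]'
python3 -m jog '[[[0.003,-0.01,0,0,0.012],[0.002,-0.006,0,0,0.012],[0.001,-0.003,0,0,0.012],[0,0,0,0,0.012],[0,0,0,0,0.012]]]'
python3 -c "
from h import *
st();go(.506,.287,.091,13.4);snap('wrist','w31.png')"
```

```text
clock: 35.55
ee_pos: [0.5028, 0.2694, 0.0901]
ee_rot: [3.12, 0.369, -0.003]
contact_force: [0.3, 0.4, -4.1]
finger_gap: 0.0131
clock: 36.05
ee_pos: [0.5042, 0.2866, 0.0901]
ee_rot: [3.119, 0.367, -0.003]
contact_force: [-1.1, -0.3, -5.0]
finger_gap: 0.0131
t=36.0 at [0.5042 0.2866 0.0901] yaw 13.4 tilt [-0.002 -0.002 -1.   ] j [-0.45  0.67 -0.24  2.05  0.33  0.46 -2.28] gap 0.0131 F [-1.1 -0.3 -5. ]
t=36.0 at [0.5042 0.2866 0.0901] yaw 13.4 j7 -2.28 gap 0.0131 F [-1.1 -0.3 -5. ]
shift mm [ 1.8  0.  -0.9] spin 0.000
```

View pics/w31.png

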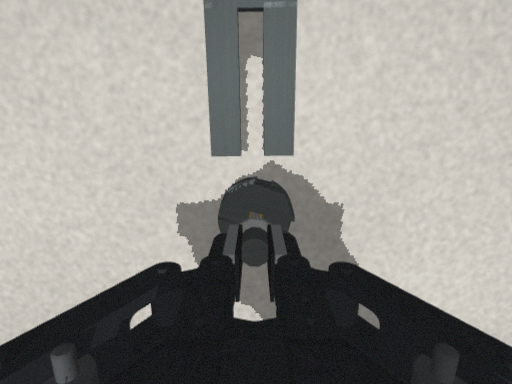

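```bash
python3 -c "
from h import *
i,K,E=load('w31.png'); s=manip.state(); t=s['ee_pos'][:2]
P=ray(K,E,[(212,156),(241.5,156),(264.5,156),(294,156),(238,10),(263.5,10)],.072)[:,:2]
a=np.deg2rad(13.4); M=np.array([[np.cos(a),np.sin(a)],[-np.sin(a),np.cos(a)]])
print('in fork axes rel TCP mm',((P-t)@M.T*1e3).round(1))
print(proj(K,E,np.r_[t,.095]))
"
```

```text
in fork axes rel TCP mm [[ 45.9  19.3]
 [ 45.9   5.3]
 [ 45.9  -5.6]
 [ 45.9 -19.6]
 [107.    6. ]
 [107.   -4.6]]
[[252.6626469  267.85142809]]
```

```bash
python3 -m jog '[[[0,-0.0006,-0.004,0,0.012],[0,0,-0.007,0,0.012],[0,0,-0.005,0,0.012],[0,0,-0.002,0,0.012],[0.005,0,0,0,0.012],[0.01,0,0,0,0.012],[0.01,0,0,0,0.012],[0.005,0,0,0,0.012]]]'
python3 -m jog '[[[0,0,0,0,0.012],[0,0,0,0,0.012]]]'
python3 -c "
from h import *
st();snap('wrist','w32.png');go(.5783,.3046,.108,13.4)"
```

```text
clock: 36.9
ee_pos: [0.535, 0.2953, 0.1079]
ee_rot: [3.12, 0.367, -0.001]
contact_force: [0.0, 1.0, -5.3]
finger_gap: 0.013
clock: 37.1
ee_pos: [0.533, 0.2948, 0.1077]
ee_rot: [3.119, 0.367, -0.004]
contact_force: [-1.0, -1.1, -4.7]
finger_gap: 0.0132
t=37.1 at [0.533  0.2948 0.1077] yaw 13.4 tilt [-0.002 -0.001 -1.   ] j [-0.42  0.67 -0.26  1.97  0.31  0.55 -2.24] gap 0.0132 F [-1.  -1.1 -4.7]
t=37.1 at [0.5329 0.2948 0.1078] yaw 13.5 j7 -2.24 gap 0.0133 F [-0.6  0.1 -3.8]
shift mm [46.5  1.  -0.3] spin 0.001
```

View pics/w32.png

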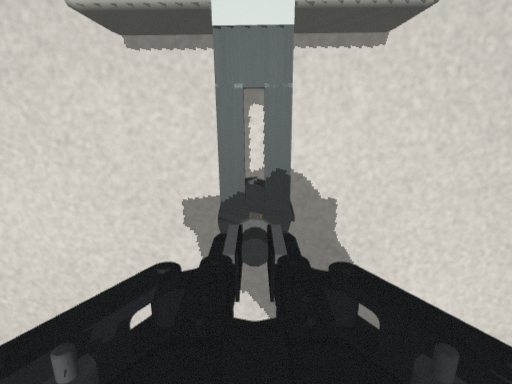

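```bash
python3 -m jog '[[[0.004,-0.0004,0,0,0.012],[0.006,0,0,0,0.012],[0.006,0,0,0,0.012],[0.006,0,0,0,0.012],[0.006,0,0,0,0.012],[0.006,0,0,0,0.012],[0.006,0,0,0,0.012],[0.004,0,0,0,0.012]]]'
python3 -m jog '[[[0,0,0,0,0.012],[0,0,0,0,0.012]]]'
python3 -c "
from h import *
st();i,K,E=snap('wrist','w33.png');go(.5783,.3046,.108,13.4)
cv2.imwrite('pics/w33c.png',cv2.resize(i[150:290,190:320,::-1],None,fx=4,fy=4,interpolation=cv2.INTER_NEAREST))"
```

```text
clock: 37.95
ee_pos: [0.5766, 0.3057, 0.108]
ee_rot: [3.119, 0.368, -0.002]
contact_force: [-0.4, 0.1, -4.0]
finger_gap: 0.0133
clock: 38.15
ee_pos: [0.5757, 0.3055, 0.1079]
ee_rot: [3.119, 0.368, -0.003]
contact_force: [-0.1, -0.3, -4.7]
finger_gap: 0.0135
t=38.1 at [0.5757 0.3055 0.1079] yaw 13.4 tilt [-0.002 -0.001 -1.   ] j [-0.4   0.7  -0.27  1.87  0.3   0.61 -2.2 ] gap 0.0135 F [-0.1 -0.3 -4.7]
t=38.2 at [0.5756 0.3055 0.1079] yaw 13.5 j7 -2.20 gap 0.0132 F [ 0.2  0.5 -5.2]
shift mm [ 2.4  1.5 -0.1] spin 0.001
```

View pics/w33c.png

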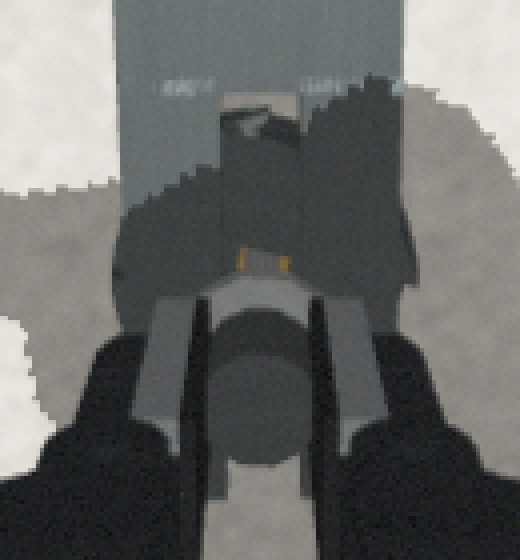

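```bash
python3 -m jog '[[[0,-0.0003,0.0015,0,0.012],[0,0,0.0015,0,0.012],[0,0,0.0005,0,0.012],[0,0,0,0,0.012]]]'
python3 -c "
from h import *
st()"
```

```text
clock: 38.6
ee_pos: [0.5758, 0.3058, 0.1044]
ee_rot: [3.119, 0.368, -0.003]
contact_force: [0.2, 0.0, -4.4]
finger_gap: 0.013
t=38.6 at [0.5758 0.3058 0.1044] yaw 13.5 tilt [-0.002 -0.001 -1.   ] j [-0.4   0.71 -0.27  1.87  0.31  0.6  -2.2 ] gap 0.0130 F [ 0.2  0.  -4.4]
```

```bash
python3 -m jog '[[[0,0,0.0005,0,0.012],[0,0,0.0003,0,0.012],[0,0,0,0,0.012]]]'
python3 -c "
from h import *
st()"
python3 -m jog '[[[0,0,0.0004,0,0.012],[0,0,0,0,0.012]]]'
python3 -c "
from h import *
st()"
```

```text
clock: 38.9
ee_pos: [0.5759, 0.3059, 0.104]
ee_rot: [3.119, 0.368, -0.002]
contact_force: [-1.1, -0.1, -1.1]
finger_gap: 0.0131
t=38.9 at [0.5759 0.3059 0.104 ] yaw 13.5 tilt [-0.001 -0.001 -1.   ] j [-0.4   0.71 -0.27  1.87  0.31  0.6  -2.2 ] gap 0.0131 F [-1.1 -0.1 -1.1]
clock: 39.1
ee_pos: [0.576, 0.3059, 0.1039]
ee_rot: [3.119, 0.368, -0.002]
contact_force: [-2.2, -1.8, 5.1]
finger_gap: 0.0131
t=39.1 at [0.576  0.3059 0.1039] yaw 13.4 tilt [-0.001 -0.001 -1.   ] j [-0.4   0.71 -0.27  1.87  0.31  0.6  -2.2 ] gap 0.0131 F [-2.2 -1.8  5.1]
```

```bash
python3 -m jog '[[[0,0,-0.0003,0,0.014],[0,0,0,0,0.017],[0,0,0,0,0.022],[0,0,0,0,0.03],[0,0,0,0,0.042],[0,0,0,0,0.042]]]' 20
python3 -c "
from h import *
st();snap('wrist','w34.png')"
```

```text
clock: 39.7
ee_pos: [0.5759, 0.3059, 0.1036]
ee_rot: [3.119, 0.368, -0.003]
contact_force: [0.2, -0.4, 0.2]
finger_gap: 0.0418
t=39.7 at [0.5759 0.3059 0.1036] yaw 13.4 tilt [-0.002 -0.001 -1.   ] j [-0.4   0.71 -0.27  1.87  0.31  0.6  -2.2 ] gap 0.0418 F [ 0.2 -0.4  0.2]
```

View pics/w34.png

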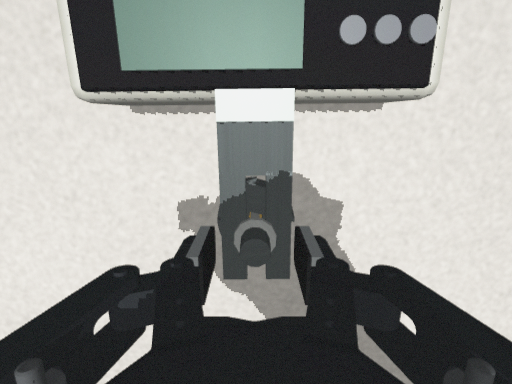

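```bash
python3 -m jog '[[[0,0,-0.01,0,0.042],[0,0,-0.02,0,0.042],[0,0,-0.03,0,0.042],[0,0,-0.03,0,0.042],[0,0,-0.02,0,0.042],[0,0,0,0,0.042],[0,0,0,0,0.042]]]'
python3 -c "
from h import *
st();i,K,E=snap('wrist','w35.png');snap('scene','s35.png');snap('top','t35.png')
a=cv2.resize(i[140:260,190:330,::-1],None,fx=4,fy=4,interpolation=cv2.INTER_NEAREST);cv2.imwrite('pics/w35c.png',a)
j,K,E=load('s35.png');p=proj(K,E,[.578,.3046,.05])[0].astype(int)
cv2.imwrite('pics/s35c.png',cv2.resize(j[p[1]-50:p[1]+50,p[0]-60:p[0]+60,::-1],None,fx=6,fy=6,interpolation=cv2.INTER_CUBIC))"
```

```text
clock: 40.45
ee_pos: [0.5761, 0.3059, 0.2144]
ee_rot: [3.12, 0.368, -0.001]
contact_force: [-0.5, -0.2, -0.6]
finger_gap: 0.0416
t=40.5 at [0.5761 0.3059 0.2144] yaw 13.4 tilt [-0.001 -0.    -1.   ] j [-0.36  0.57 -0.32  1.8   0.24  0.81 -2.14] gap 0.0416 F [-0.5 -0.2 -0.6]
```

View pics/w35c.png

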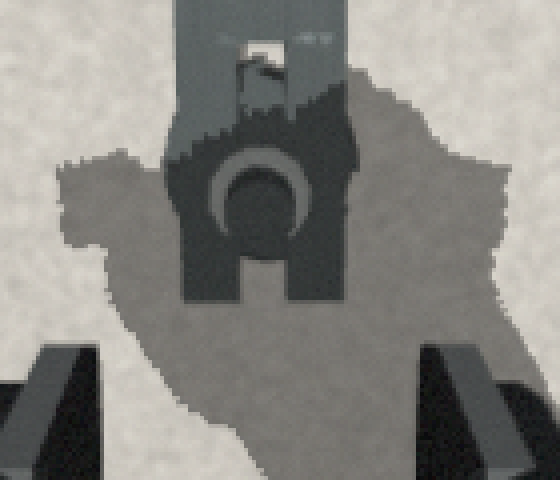

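View pics/s35c.png

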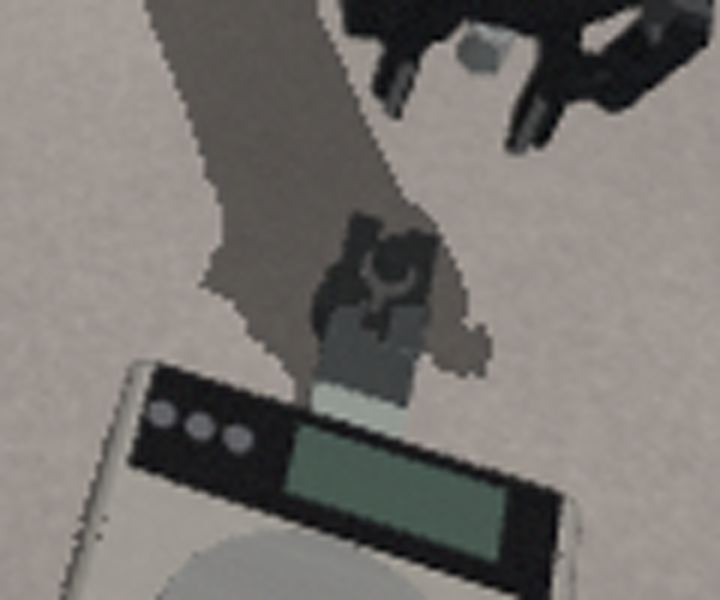

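View pics/t35.png

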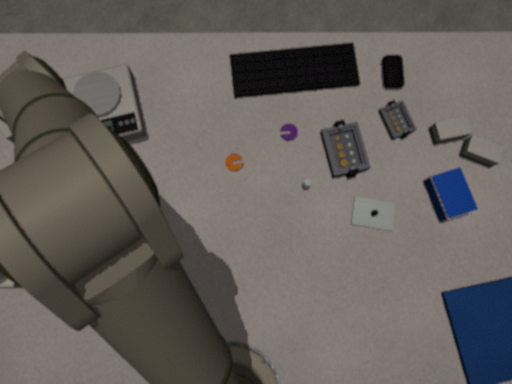

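The hanger hangs centred on the fork. The top view shows the cover was knocked aside, now at (374,213). Next I'll view the cover and the case.

```bash
python3 -c "
from h import *
i,K,E=load('t35.png'); print(ray(K,E,[(374,213)],.006)); go(.53,-.35,.27,5)"
python3 -m jog '[[[0,0.035,-0.01,0,0.042],[0,0.045,-0.01,0,0.042],[0,0.048,-0.01,0,0.042],[0,0.048,-0.01,0,0.042],[0,0.048,-0.01,0,0.042],[0,0.048,-0.006,0,0.042],[0,0.048,0,0,0.042],[0,0.048,0,0,0.042]]]'
python3 -c "
from h import *
go(.53,-.35,.27,5)"
```

```text
[[ 0.45480175 -0.38530577  0.006     ]]
t=40.6 at [0.5756 0.3056 0.2127] yaw 13.4 j7 -2.14 gap 0.0422 F [-0.2  0.1 -0.4]
shift mm [-197.   627.1  -56.1] spin 0.147
clock: 41.4
ee_pos: [0.6617, -0.0538, 0.2691]
ee_rot: [3.12, 0.368, -0.004]
contact_force: [1.1, 0.5, 0.1]
finger_gap: 0.0421
t=41.4 at [ 0.6617 -0.0538  0.2691] yaw 13.5 j7 -1.54 gap 0.0421 F [1.1 0.5 0.1]
shift mm [-197.   257.4   -0.3] spin 0.148
```

```bash
python3 -m jog '[[[-0.025,0.035,0,0.147,0.042],[-0.03,0.03,0,0,0.042],[-0.03,0.03,0,0,0.042],[-0.03,0.03,0,0,0.042],[-0.02,0.03,0,0,0.042],[-0.02,0.04,0,0,0.042],[0,0.04,0,0,0.042],[0,0,0,0,0.042]]]'
python3 -m jog '[[[0,0,0,0,0.042],[0,0,0,0,0.042]]]'
python3 -c "
from h import *
st();snap('wrist','w36.png');go(.53,-.35,.27,5)"
```

```text
clock: 42.2
ee_pos: [0.5319, -0.3088, 0.2691]
ee_rot: [3.136, 0.125, -0.005]
contact_force: [0.8, 0.0, 0.5]
finger_gap: 0.042
clock: 42.4
ee_pos: [0.5337, -0.3011, 0.2695]
ee_rot: [-3.138, -0.14, 0.004]
contact_force: [0.5, 0.8, -0.4]
finger_gap: 0.0424
t=42.4 at [ 0.5337 -0.3011  0.2695] yaw 5.1 tilt [-0.003  0.    -1.   ] j [ 0.62  0.46 -0.28  1.84  0.17  0.87 -1.23] gap 0.0424 F [ 0.5  0.8 -0.4]
t=42.5 at [ 0.5338 -0.3008  0.2697] yaw 5.1 j7 -1.23 gap 0.0422 F [0.2 0.5 0.2]
shift mm [-8.2 48.6 -0.3] spin 0.002
```

View pics/w36.png

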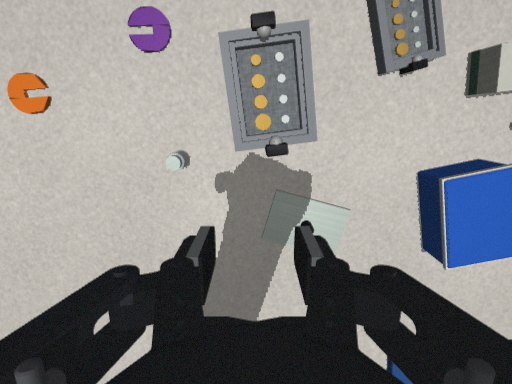

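```bash
python3 -c "
from h import *
i,K,E=load('w36.png'); cv2.imwrite('pics/w36c.png',cv2.resize(i[5:160,205:330,::-1],None,fx=5,fy=3.8,interpolation=cv2.INTER_NEAREST))
cv2.imwrite('pics/w36c.png',cv2.resize(i[5:160,205:330,::-1],None,fx=3.8,fy=3.8,interpolation=cv2.INTER_NEAREST)); go(.455,-.385,.15,5)"

```

```text
t=42.5 at [ 0.5338 -0.3008  0.2697] yaw 5.1 j7 -1.23 gap 0.0422 F [0.2 0.5 0.2]
shift mm [-85.8  76.8 119.9] spin 0.002
```

View pics/w36c.png

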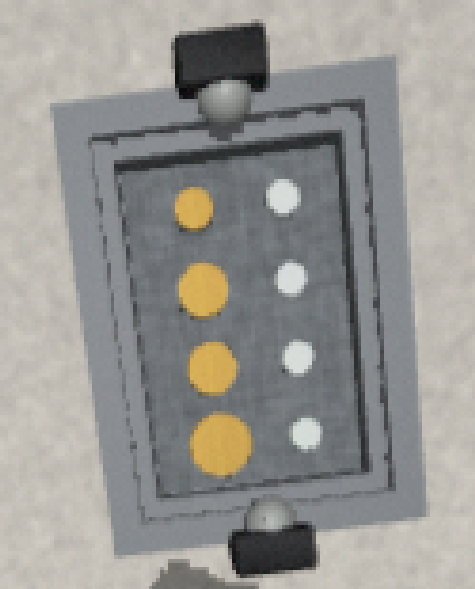

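```bash
python3 -c "
from h import *
i,K,E=load('w36.png')
def rect(c,z):
    P=ray(K,E,np.array(c)/3.8+[205,5],z)[:,:2]; TL,TR,BR,BL=P
    l=((TL+TR)-(BL+BR))/2; w=((TR+BR)-(TL+BL))/2
    print('L %.1f W %.1f'%(np.hypot(*l)*1e3,np.hypot(*w)*1e3),'ctr',P.mean(0).round(4),'yaw',np.rad2deg(np.arctan2(l[1],l[0])).round(2),(np.rad2deg(np.arctan2(w[1],w[0]))+90).round(2))
rect([(52,103),(396,57),(428,516),(115,556)],.034)
rect([(91,139),(362,100),(394,489),(145,521)],.034)
"
python3 -m jog '[[[-0.014,0.012,0.015,0,0.042],[-0.014,0.013,0.02,0,0.042],[-0.014,0.013,0.02,0,0.042],[-0.014,0.013,0.02,0,0.042],[-0.014,0.013,0.02,0,0.042],[-0.014,0.013,0.015,0,0.042],[0,0,0,0,0.042],[0,0,0,0,0.042]]]'
python3 -c "
from h import *
st();snap('wrist','w37.png');go(.455,-.385,.15,5)"
```

```text
L 132.4 W 100.8 ctr [ 0.6279 -0.312 ] yaw 12.21 12.12
L 112.2 W 79.9 ctr [ 0.6277 -0.3121] yaw 12.66 12.4
clock: 43.25
ee_pos: [0.4572, -0.3854, 0.1605]
ee_rot: [-3.138, -0.139, 0.003]
contact_force: [1.0, -0.4, 0.4]
finger_gap: 0.0417
t=43.2 at [ 0.4572 -0.3854  0.1605] yaw 5.1 tilt [-0.002 -0.    -1.   ] j [ 0.77  0.58 -0.24  1.97  0.23  0.62 -1.1 ] gap 0.0417 F [ 1.  -0.4  0.4]
t=43.3 at [ 0.4579 -0.3853  0.161 ] yaw 5.1 j7 -1.10 gap 0.0421 F [ 1.   0.4 -0.9]
shift mm [-2.8 -0.5 11. ] spin 0.002
```

View pics/w37.png

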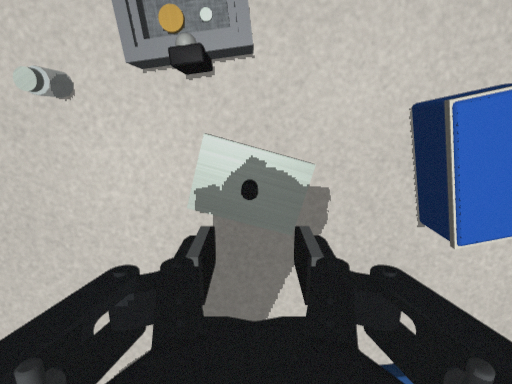

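```bash
python3 -c "
from h import *
i,K,E=load('w37.png'); cv2.imwrite('pics/w37c.png',cv2.resize(i[120:250,180:330,::-1],None,fx=5,fy=4.4,interpolation=cv2.INTER_NEAREST)) if 0 else cv2.imwrite('pics/w37c.png',cv2.resize(i[120:250,180:330,::-1],None,fx=4.4,fy=4.4,interpolation=cv2.INTER_NEAREST))"
```

```text
(no output)
```

View pics/w37c.png

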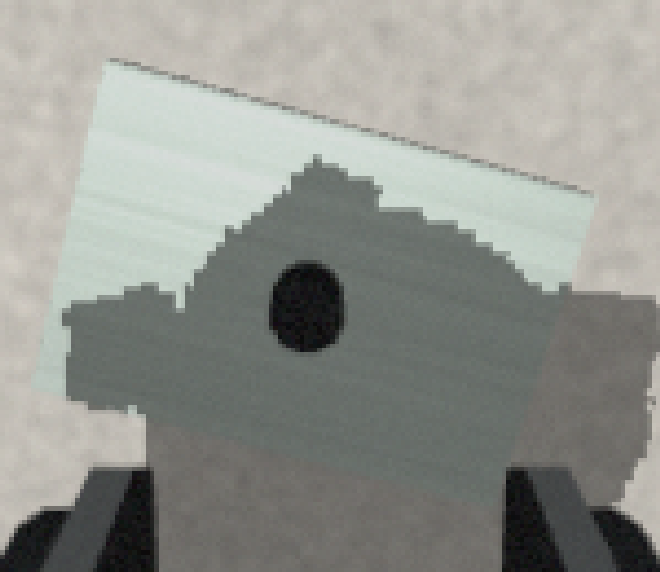

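```bash
python3 -c "
from h import *
i,K,E=load('w37.png')
c=np.array([(106,62),(595,195),(500,508),(33,388)])/4.4+[180,120]
P=ray(K,E,c,.006)[:,:2]; print(P.round(4)); TL,TR,BR,BL=P
for a,b in ((TL,TR),(BL,BR),(TL,BL),(TR,BR)):
  d=b-a; print('len %.1f yaw %.2f'%(np.hypot(*d)*1e3,np.rad2deg(np.arctan2(d[1],d[0]))))
print('ctr',P.mean(0),'knobtop',ray(K,E,np.array([307,314])/4.4+[180,120],.026),'base',ray(K,E,np.array([307,297])/4.4+[180,120],.006))
"
```

```text
[[ 0.5002 -0.3355]
 [ 0.4811 -0.4427]
 [ 0.4062 -0.4313]
 [ 0.426  -0.3221]]
len 108.9 yaw -100.08
len 110.9 yaw -100.31
len 75.3 yaw 169.75
len 75.8 yaw 171.29
ctr [ 0.45336805 -0.38290331] knobtop [[ 0.45423454 -0.38241464  0.026     ]] base [[ 0.45274245 -0.38222557  0.006     ]]
```

```bash
python3 -m jog '[[[0,0,0.02,0.134,0.042],[0,0,0.03,0.134,0.042],[0,0,0.03,0,0.042],[0,0,0,0,0.042],[0,0,0,0,0.042]]]'
python3 -c "
from h import *
st();snap('wrist','w38.png');go(.4538,-.3825,.05,-10.2)"
```

```text
clock: 43.8
ee_pos: [0.4575, -0.3856, 0.0812]
ee_rot: [3.129, -0.279, -0.002]
contact_force: [0.5, -0.7, 0.8]
finger_gap: 0.0424
t=43.8 at [ 0.4575 -0.3856  0.0812] yaw -10.2 tilt [-0.001 -0.    -1.   ] j [ 0.69  0.69 -0.13  2.02  0.2   0.45 -1.33] gap 0.0424 F [ 0.5 -0.7  0.8]
t=43.9 at [ 0.4577 -0.3862  0.0818] yaw -10.2 j7 -1.33 gap 0.0420 F [-0.3 -0.2 -0.2]
shift mm [-4.5 -3.  31.8] spin -0.001
```

View pics/w38.png

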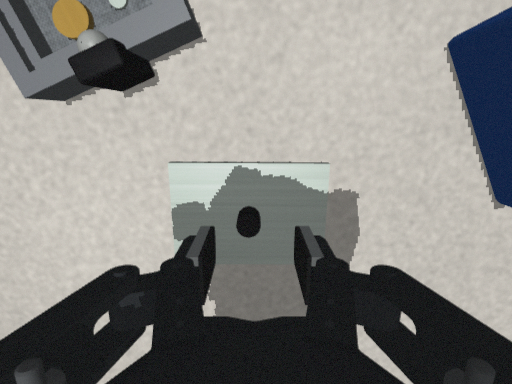

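```bash
python3 -m jog '[[[-0.0045,-0.0031,0.01,0,0.042],[0,0,0.015,0,0.042],[0,0,0.008,0,0.042],[0,0,0,0,0.042],[0,0,0,0,0.042]]]'
python3 -c "
from h import *
st();snap('wrist','w39.png');go(.4538,-.3825,.035,-10.2)"
```

```text
clock: 44.35
ee_pos: [0.4523, -0.3827, 0.047]
ee_rot: [3.128, -0.283, -0.004]
contact_force: [-0.4, 0.4, 1.0]
finger_gap: 0.042
t=44.4 at [ 0.4523 -0.3827  0.047 ] yaw -10.3 tilt [-0.002 -0.    -1.   ] j [ 0.68  0.74 -0.11  2.04  0.21  0.38 -1.35] gap 0.0420 F [-0.4  0.4  1. ]
t=44.4 at [ 0.4525 -0.3828  0.0473] yaw -10.3 j7 -1.35 gap 0.0418 F [ 0.1 -0.4 -0.9]
shift mm [ 1.3 -0.6 12.3] spin -0.002
```

View pics/w39.png

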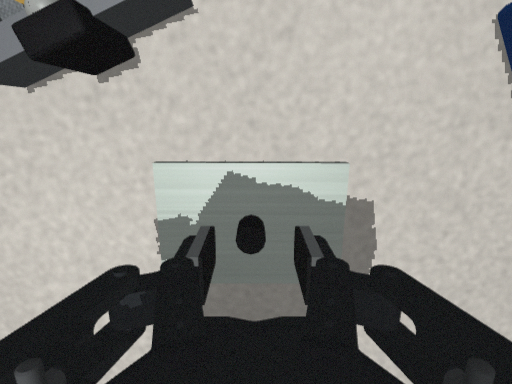

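```bash
python3 -m jog '[[[0.001,-0.0014,0.006,0,0.042],[0,0,0.004,0,0.042],[0,0,0.0015,0,0.042],[0,0,0,0,0.03],[0,0,0,0,0.012],[0,0,0,0,0.012],[0,0,0,0,0.012],[0,0,0,0,0.012]]]' 70
python3 -c "
from h import *
st();snap('wrist','w40.png')"
```

```text
clock: 45.2
ee_pos: [0.4537, -0.3816, 0.0361]
ee_rot: [3.128, -0.283, -0.002]
contact_force: [-0.4, 0.6, 2.9]
finger_gap: 0.0134
t=45.2 at [ 0.4537 -0.3816  0.0361] yaw -10.3 tilt [-0.001 -0.001 -1.   ] j [ 0.67  0.76 -0.1   2.04  0.21  0.35 -1.35] gap 0.0134 F [-0.4  0.6  2.9]
```

View pics/w40.png

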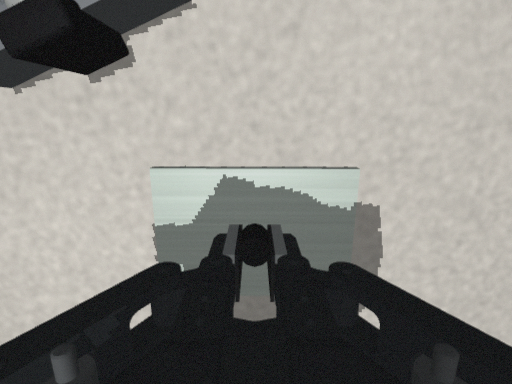

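```bash
python3 -m jog '[[[0,0,-0.005,0,0.012],[0,0,-0.015,0,0.012],[0,0,-0.02,0,0.012],[0,0,-0.02,0,0.012],[0,0,-0.01,-0.13,0.012],[0,0,0,-0.13,0.012],[0,0,0,-0.13,0.012],[0,0,0,-0.13,0.012]]]'
python3 -m jog '[[[0,0,0,-0.131,0.012],[0,0,0,-0.131,0.012],[0,0,0,-0.131,0.012],[0,0,0,-0.131,0.012],[0,0,0,-0.131,0.012],[0,0,0,-0.131,0.012],[0,0,0,-0.131,0.012],[0,0,0,-0.131,0.012]]]'
python3 -m jog '[[[0,0,0,-0.131,0.012],[0,0,0,-0.131,0.012],[0,0,0,-0.131,0.012],[0,0,0,0,0.012]]]'
python3 -c "
from h import *
st();snap('wrist','w41.png');go(.6278,-.312,.106,102.3)"
```

```text
clock: 46.05
ee_pos: [0.4538, -0.3818, 0.1073]
ee_rot: [3.093, 0.539, -0.002]
contact_force: [0.1, 0.4, -1.1]
finger_gap: 0.0136
clock: 46.85
ee_pos: [0.4536, -0.382, 0.107]
ee_rot: [2.409, 2.015, -0.004]
contact_force: [0.3, -0.6, -1.0]
finger_gap: 0.0131
clock: 47.25
ee_pos: [0.4534, -0.3822, 0.1066]
ee_rot: [-1.975, -2.443, 0.004]
contact_force: [-0.5, 0.3, -1.7]
finger_gap: 0.0132
t=47.2 at [ 0.4534 -0.3822  0.1066] yaw 102.1 tilt [-0.002 -0.002 -1.   ] j [ 1.05  0.73 -0.68  1.99  0.74  0.68  0.1 ] gap 0.0132 F [-0.5  0.3 -1.7]
t=47.3 at [ 0.4535 -0.382   0.1065] yaw 101.8 j7 0.10 gap 0.0130 F [ 0.3  0.5 -1.1]
shift mm [ 32.8 185.    0.2] spin -0.008
```

View pics/w41.png

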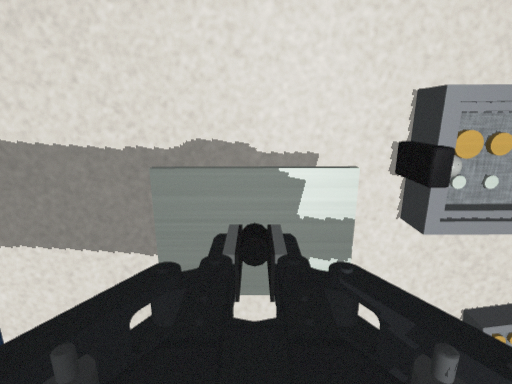

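```bash
python3 -m jog '[[[0.002,0.012,0,-0.006,0.012],[0.004,0.02,0,0,0.012],[0.005,0.026,0,0,0.012],[0.005,0.028,0,0,0.012],[0.005,0.028,0,0,0.012],[0.005,0.028,0,0,0.012],[0.004,0.024,0,0,0.012],[0.002,0.014,0,0,0.012]]]'
python3 -m jog '[[[0.0008,0.005,0,0,0.012],[0,0,0,0,0.012],[0,0,0,0,0.012],[0,0,0,0,0.012]]]'
python3 -c "
from h import *
st();snap('wrist','w42.png');go(.6278,-.312,.09,102.3)"
```

```text
clock: 48.1
ee_pos: [0.6256, -0.3093, 0.1061]
ee_rot: [1.968, 2.448, -0.0]
contact_force: [-0.4, -0.2, -1.0]
finger_gap: 0.0133
clock: 48.5
ee_pos: [0.6263, -0.311, 0.1055]
ee_rot: [-1.97, -2.445, 0.004]
contact_force: [0.5, 0.2, -0.9]
finger_gap: 0.0131
t=48.5 at [ 0.6263 -0.311   0.1055] yaw 102.3 tilt [-0.003 -0.001 -1.   ] j [ 0.78  0.83 -0.68  1.74  0.68  0.83 -0.01] gap 0.0131 F [ 0.5  0.2 -0.9]
t=48.5 at [ 0.6264 -0.3109  0.1055] yaw 102.3 j7 -0.01 gap 0.0133 F [-1.  -0.3 -0.9]
shift mm [-1.4  1.1 15.5] spin -0.000
```

View pics/w42.png

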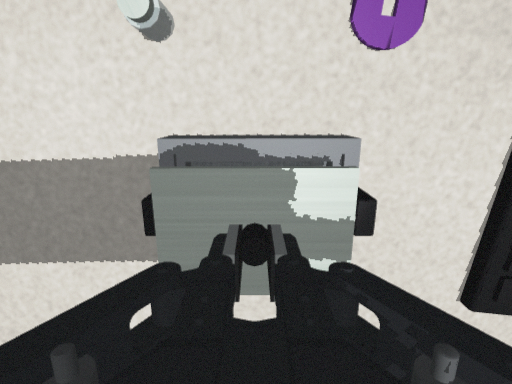

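```bash
python3 -m jog '[[[-0.0014,0.0014,0.008,0,0.012],[0,0,0.009,0,0.012],[0,0,0.004,0,0.012],[0,0,0,0,0.012],[0,0,0,0,0.012]]]'
python3 -c "
from h import *
st();i,K,E=snap('wrist','w43.png');go(.6278,-.312,.09,102.3)
cv2.imwrite('pics/w43c.png',cv2.resize(i[110:270,130:385,::-1],None,fx=3.1,fy=3.1,interpolation=cv2.INTER_NEAREST))"
```

```text
clock: 49.05
ee_pos: [0.6291, -0.3108, 0.0843]
ee_rot: [-1.968, -2.447, 0.003]
contact_force: [0.1, 0.6, -0.9]
finger_gap: 0.0133
t=49.0 at [ 0.6291 -0.3108  0.0843] yaw 102.4 tilt [-0.002 -0.    -1.   ] j [ 0.77  0.86 -0.66  1.74  0.71  0.8  -0.02] gap 0.0133 F [ 0.1  0.6 -0.9]
t=49.1 at [ 0.6292 -0.3108  0.0846] yaw 102.4 j7 -0.02 gap 0.0134 F [ 0.4 -0.6 -1.5]
shift mm [-0.9 -1.7 -5.4] spin 0.001
```

View pics/w43c.png

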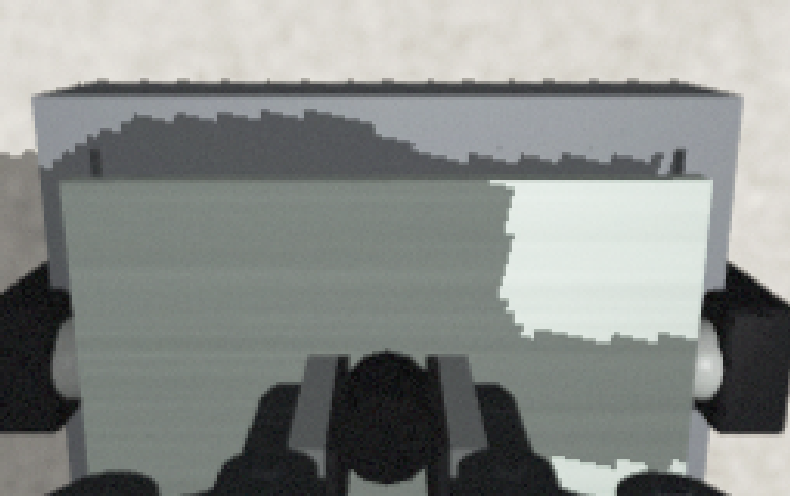

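```bash
python3 -c "
from h import *
i,K,E=load('w43.png'); s=manip.state(); m=R.from_rotvec(s['ee_rot']).as_matrix()
a=ray(K,E,(255.5,110+180/3.1),.0545)[0]; b=ray(K,E,(255.5,110+95/3.1),.034)[0]; c=ray(K,E,(255.5,110+97/3.1),.034)[0]
for p in (a,b,c): print((m.T@(p-s['ee_pos'])*1e3).round(1))
for u in (33,742): print((m.T@(ray(K,E,(130+u/3.1,110+95/3.1),.034)[0]-s['ee_pos'])*1e3).round(1))
for u in (62,712): print((m.T@(ray(K,E,(130+u/3.1,110+180/3.1),.0545)[0]-s['ee_pos'])*1e3).round(1))
for u in (95,680): print((m.T@(ray(K,E,(130+u/3.1,110+165/3.1),.034)[0]-s['ee_pos'])*1e3).round(1))
"
```

```text
[37.9 -0.3 30. ]
[50.3 -0.2 50.5]
[49.9 -0.2 50.5]
[ 50.3 -66.7  50.6]
[50.3 65.5 50.4]
[ 37.9 -55.3  30.1]
[37.9 53.9 29.9]
[ 37.1 -56.3  50.6]
[37.1 55.1 50.4]
```

```bash
python3 -m jog '[[[0,0,0.003,0,0.012],[0,0,0.002,0,0.012],[0,0,0.001,0,0.012],[0,0,0,0,0.012]]]'
python3 -c "
from h import *
st()"
python3 -m jog '[[[0,0,0.001,0,0.012],[0,0,0.001,0,0.012],[0,0,0,0,0.012]]]'
python3 -c "
from h import *
st();snap('wrist','w44.png')"
```

```text
clock: 49.5
ee_pos: [0.6292, -0.311, 0.0787]
ee_rot: [-1.969, -2.447, 0.003]
contact_force: [-0.6, -0.5, 0.0]
finger_gap: 0.0131
t=49.5 at [ 0.6292 -0.311   0.0787] yaw 102.4 tilt [-0.001 -0.001 -1.   ] j [ 0.77  0.86 -0.66  1.74  0.71  0.79 -0.03] gap 0.0131 F [-0.6 -0.5  0. ]
clock: 49.8
ee_pos: [0.6291, -0.3111, 0.0766]
ee_rot: [-1.969, -2.447, 0.003]
contact_force: [-0.5, 0.2, 1.8]
finger_gap: 0.013
t=49.8 at [ 0.6291 -0.3111  0.0766] yaw 102.4 tilt [-0.001 -0.001 -1.   ] j [ 0.77  0.86 -0.65  1.75  0.72  0.79 -0.03] gap 0.0130 F [-0.5  0.2  1.8]
```

View pics/w44.png

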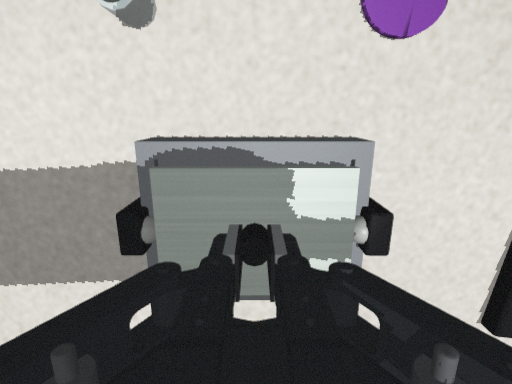

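```bash
for k in 1; do python3 -m jog '[[[0,0,0.001,0,0.012],[0,0,0.001,0,0.012],[0,0,0,0,0.012]]]'; done
python3 -c "
from h import *
st()"
python3 -m jog '[[[0,0,0.001,0,0.012],[0,0,0.001,0,0.012],[0,0,0,0,0.012]]]'
python3 -c "
from h import *
st()"
```

```text
clock: 50.15
ee_pos: [0.6289, -0.311, 0.0741]
ee_rot: [-1.968, -2.447, 0.003]
contact_force: [-0.1, -0.4, -1.1]
finger_gap: 0.0133
t=50.1 at [ 0.6289 -0.311   0.0741] yaw 102.4 tilt [-0.002 -0.001 -1.   ] j [ 0.77  0.87 -0.65  1.75  0.72  0.78 -0.03] gap 0.0133 F [-0.1 -0.4 -1.1]
clock: 50.45
ee_pos: [0.6289, -0.3109, 0.0722]
ee_rot: [-1.968, -2.447, 0.003]
contact_force: [0.2, 0.1, -1.6]
finger_gap: 0.0131
t=50.5 at [ 0.6289 -0.3109  0.0722] yaw 102.4 tilt [-0.002 -0.001 -1.   ] j [ 0.77  0.87 -0.65  1.75  0.72  0.78 -0.03] gap 0.0131 F [ 0.2  0.1 -1.6]
```

```bash
python3 -m jog '[[[0,0,0.001,0,0.012],[0,0,0.001,0,0.012],[0,0,0.001,0,0.012],[0,0,0,0,0.012]]]'
python3 -c "
from h import *
st();snap('wrist','w45.png')"
```

```text
clock: 50.85
ee_pos: [0.6289, -0.311, 0.0692]
ee_rot: [-1.968, -2.447, 0.003]
contact_force: [0.2, 0.5, -1.5]
finger_gap: 0.0134
t=50.9 at [ 0.6289 -0.311   0.0692] yaw 102.4 tilt [-0.002 -0.001 -1.   ] j [ 0.76  0.87 -0.65  1.75  0.72  0.78 -0.03] gap 0.0134 F [ 0.2  0.5 -1.5]
```

View pics/w45.png

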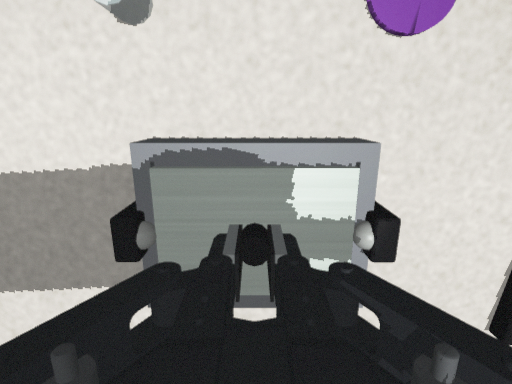

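```bash
python3 -m jog '[[[0,0,0.001,0,0.012],[0,0,0.001,0,0.012],[0,0,0.001,0,0.012],[0,0,0,0,0.012]]]'
python3 -c "
from h import *
st()"
python3 -m jog '[[[0,0,0.001,0,0.012],[0,0,0.0005,0,0.012],[0,0,0,0,0.012]]]'
python3 -c "
from h import *
st()"
```

```text
clock: 51.3
ee_pos: [0.6288, -0.311, 0.0661]
ee_rot: [-1.968, -2.447, 0.003]
contact_force: [1.0, 0.5, -3.7]
finger_gap: 0.0135
t=51.3 at [ 0.6288 -0.311   0.0661] yaw 102.4 tilt [-0.002 -0.001 -1.   ] j [ 0.76  0.88 -0.65  1.75  0.73  0.77 -0.04] gap 0.0135 F [ 1.   0.5 -3.7]
clock: 51.6
ee_pos: [0.6291, -0.3109, 0.0648]
ee_rot: [-1.968, -2.447, 0.002]
contact_force: [0.3, -0.1, -3.5]
finger_gap: 0.0133
t=51.6 at [ 0.6291 -0.3109  0.0648] yaw 102.4 tilt [-0.002 -0.001 -1.   ] j [ 0.76  0.88 -0.64  1.75  0.73  0.77 -0.04] gap 0.0133 F [ 0.3 -0.1 -3.5]
```

```bash
python3 -m jog '[[[0,0,0.0006,0,0.012],[0,0,0.0004,0,0.012],[0,0,0,0,0.012]]]'
python3 -c "
from h import *
st()"
python3 -m jog '[[[0,0,0.0004,0,0.012],[0,0,0,0,0.012]]]'
python3 -c "
from h import *
st()"
```

```text
clock: 51.9
ee_pos: [0.6291, -0.3109, 0.0643]
ee_rot: [-1.969, -2.447, 0.003]
contact_force: [-0.3, 0.4, -0.3]
finger_gap: 0.0136
t=51.9 at [ 0.6291 -0.3109  0.0643] yaw 102.4 tilt [-0.002 -0.001 -1.   ] j [ 0.76  0.88 -0.64  1.75  0.73  0.77 -0.04] gap 0.0136 F [-0.3  0.4 -0.3]
clock: 52.1
ee_pos: [0.6291, -0.3109, 0.0642]
ee_rot: [-1.969, -2.448, 0.003]
contact_force: [-2.5, 0.8, 4.8]
finger_gap: 0.0129
t=52.1 at [ 0.6291 -0.3109  0.0642] yaw 102.4 tilt [-0.001 -0.001 -1.   ] j [ 0.76  0.88 -0.64  1.75  0.73  0.77 -0.04] gap 0.0129 F [-2.5  0.8  4.8]
```

```bash
python3 -m jog '[[[0,0,0.0004,0,0.012],[0,0,0,0,0.012]]]'
python3 -c "
from h import *
st()"
python3 -m jog '[[[0,0,-0.0006,0,0.013],[0,0,0,0,0.017],[0,0,0,0,0.025],[0,0,0,0,0.04],[0,0,0,0,0.045],[0,0,-0.01,0,0.045],[0,0,-0.02,0,0.045],[0,0,-0.03,0,0.045]]]' 20
python3 -m jog '[[[0,0,-0.04,0,0.045],[0,0,-0.04,0,0.045],[0,0,-0.03,0,0.045],[0,0,0,0,0.045],[0,0,0,0,0.045]]]'
python3 -c "
from h import *
st();snap('wrist','w46.png');snap('top','t46.png')"
```

```text
clock: 52.3
ee_pos: [0.6291, -0.3109, 0.0642]
ee_rot: [-1.969, -2.448, 0.003]
contact_force: [-2.2, 0.7, 8.2]
finger_gap: 0.0131
t=52.3 at [ 0.6291 -0.3109  0.0642] yaw 102.4 tilt [-0.001 -0.001 -1.   ] j [ 0.76  0.88 -0.64  1.75  0.73  0.77 -0.04] gap 0.0131 F [-2.2  0.7  8.2]
clock: 53.1
ee_pos: [0.6287, -0.3107, 0.1246]
ee_rot: [-1.967, -2.446, 0.003]
contact_force: [-0.0, 0.5, 0.9]
finger_gap: 0.045
clock: 53.6
ee_pos: [0.6296, -0.3109, 0.2361]
ee_rot: [1.968, 2.446, -0.002]
contact_force: [-0.2, -1.0, -0.8]
finger_gap: 0.045
t=53.6 at [ 0.6296 -0.3109  0.2361] yaw 102.4 tilt [ 0.001 -0.002 -1.   ] j [ 0.84  0.7  -0.77  1.64  0.56  1.03  0.1 ] gap 0.0450 F [-0.2 -1.  -0.8]
```

View pics/w46.png

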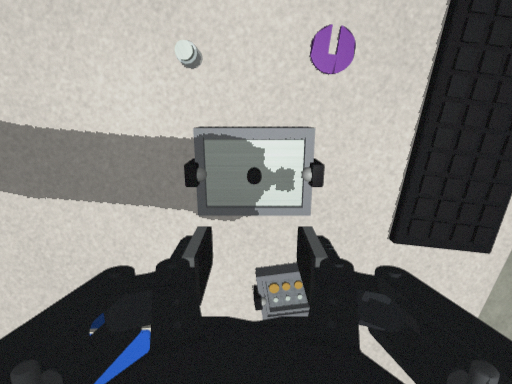

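View pics/t46.png

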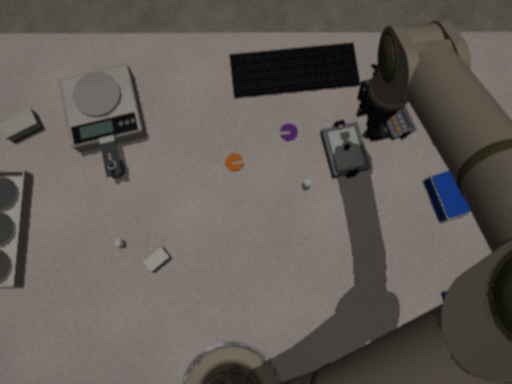

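The cover sits in the opening and the hanger is still on the fork. Final measurements next.

```bash
python3 -c "
from h import *
i,K,E=load('w46.png'); cv2.imwrite('pics/w46c.png',cv2.resize(i[115:225,175:335,::-1],None,fx=4.8,fy=4.8,interpolation=cv2.INTER_NEAREST))
snap('scene','s46.png');j,K,E=load('s46.png')
p=proj(K,E,[.578,.3046,.05])[0].astype(int); q=proj(K,E,[.628,-.312,.03])[0].astype(int)
a=j[p[1]-45:p[1]+45,p[0]-45:p[0]+45,::-1]; b=j[q[1]-45:q[1]+45,q[0]-45:q[0]+45,::-1]
cv2.imwrite('pics/s46c.png',cv2.resize(np.hstack([a,b]),None,fx=4.4,fy=4.4,interpolation=cv2.INTER_CUBIC))"
```

```text
(no output)
```

View pics/w46c.png

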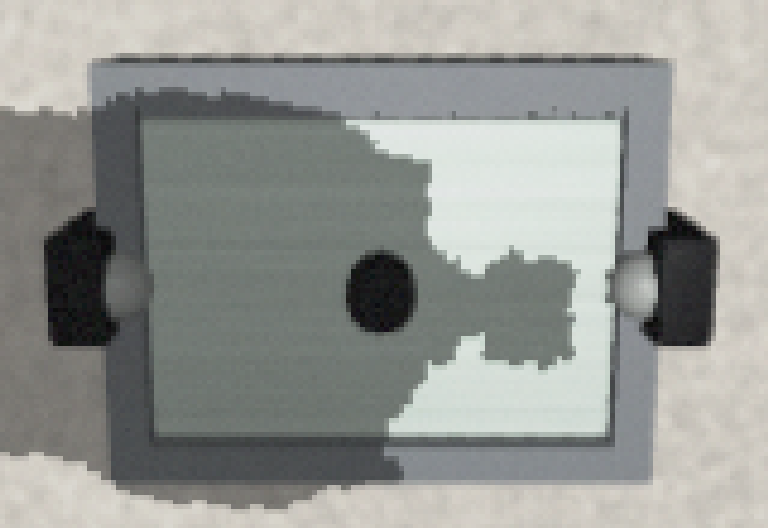

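View pics/s46c.png

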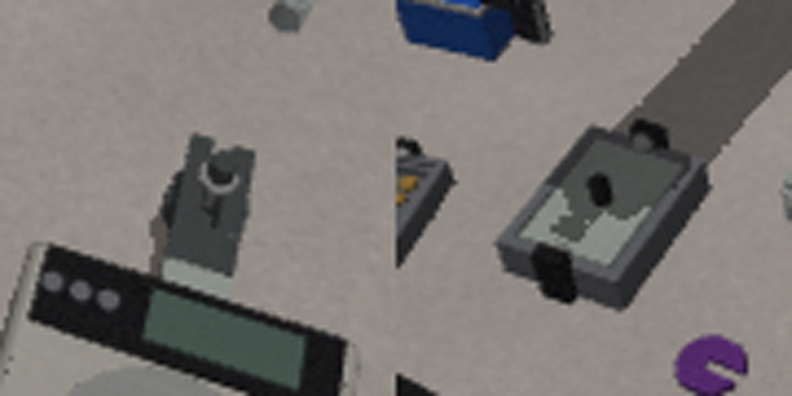

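Cover is level under both balls with even margins, the hanger is centred on the fork, and the vials and carton are standing. Handing in.

```bash
python3 -c "
from h import *
st(); print(manip.close_job())"
```

```text
t=53.8 at [ 0.6287 -0.3109  0.2332] yaw 102.4 tilt [-0.003 -0.001 -1.   ] j [ 0.83  0.7  -0.77  1.65  0.56  1.03  0.1 ] gap 0.0453 F [ 0.4 -0.   0. ]
the job is handed in; nothing more can be done
None
```

The loaded hanger is on the balance fork and the weight case is closed; I handed the job in at about 54 s, with no verdict reported.

- **Discs:** I found three grey slotted discs, and all three are on the hanger. Their slots point towards −y, +x and −y from bottom to top, so each is a quarter turn from the one below. After the third disc, close-up pictures showed the stack flat and centred.
- **Hanger:** It weighed about 4.5 N when lifted, which matches the hanger plus three discs. The collar seated on the prongs after a 20.1 mm lift, about 2.4 mm short of the seat along the fork by my fork measurement and about 1.5 mm across it. The last scene and top pictures show it still hanging centred.
- **Cover:** It had been knocked a few centimetres aside before I got to it, so I measured it again and gripped its knob. I pressed it past the catches with less than 10 N. It stopped at about the expected ledge height (tool at 64.2 mm, 64.1 expected), and the last picture shows even gaps and both balls above the plate.
- **Bystanders:** The vials and carton are standing and the coloured look-alike discs were not touched. I noticed no grip slackening.

One small disagreement: the wrist camera's sideways calibration was off by about 1 mm at the gripper. For the fork and case fits I therefore lined up the parts directly in the images. No final check failed.

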